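Change over the dial plate of a screw-driving station

TASK

Throw the index lever from its unmarked notch into the middle notch (one white line) to free the dial, then put the leftover cream brackets from the cradles into the blue tote and lay every motor on its side in a V-cradle of its own, centred along it. Only when all of that is done, throw the lever on into the last notch (two white lines), and leave everything at rest with the other things on the bench undisturbed.

Things in the scene. Friction and masses are not known exactly. Their poses are not given: they have to be found in the camera images.
- dial: round steel dial plate, fixed, 300 mm across; origin at bench level under its centre, its top 30 mm above the bench. It carries three parallel black V-cradles side by side, 90 mm apart along the dial's y; their grooves run along the dial's x
- nest0 (a point): cradle 0: where the mid-point of a laid motor comes to rest, 68 mm above the bench; x along the groove. Two 90-degree V-blocks, each 18 mm long, from 20 to 38 mm either side of this point along x, 60 mm wide, V bottom 40 mm and top 62 mm above the bench; open between the blocks for the fingers
- nest1 (a point): cradle 1: where the mid-point of a laid motor comes to rest, 68 mm above the bench; x along the groove. Two 90-degree V-blocks, each 18 mm long, from 20 to 38 mm either side of this point along x, 60 mm wide, V bottom 40 mm and top 62 mm above the bench; open between the blocks for the fingers
- nest2 (a point): cradle 2: where the mid-point of a laid motor comes to rest, 68 mm above the bench; x along the groove. Two 90-degree V-blocks, each 18 mm long, from 20 to 38 mm either side of this point along x, 60 mm wide, V bottom 40 mm and top 62 mm above the bench; open between the blocks for the fingers
- motor0: one of 2 or 3 identical steel gear motors (absent ones read None), standing upright: smooth can 40 mm thick on a black square end cap 46 x 46 x 12 mm, a shaft 8 mm thick and 18 long on top; 120 mm long without the shaft, 0.3 kg. Origin on the axis, 60 mm above the bottom; z along the axis to the shaft. Laid, its shaft may point either way
- motor1: one of 2 or 3 identical steel gear motors (absent ones read None), standing upright: smooth can 40 mm thick on a black square end cap 46 x 46 x 12 mm, a shaft 8 mm thick and 18 long on top; 120 mm long without the shaft, 0.3 kg. Origin on the axis, 60 mm above the bottom; z along the axis to the shaft. Laid, its shaft may point either way
- motor2: one of 2 or 3 identical steel gear motors (absent ones read None), standing upright: smooth can 40 mm thick on a black square end cap 46 x 46 x 12 mm, a shaft 8 mm thick and 18 long on top; 120 mm long without the shaft, 0.3 kg. Origin on the axis, 60 mm above the bottom; z along the axis to the shaft. Laid, its shaft may point either way
- bracket0: one of 2 or 3 identical cream plastic brackets left over from the last batch (absent ones read None), lying in a cradle at the start: base 100 x 36 x 12 mm (x, y, z), with a block 18 x 36 mm rising to 32 mm total height 31 to 49 mm either side of the middle; 70 g. Origin at the centre of the underside, x along its length
- bracket1: one of 2 or 3 identical cream plastic brackets left over from the last batch (absent ones read None), lying in a cradle at the start: base 100 x 36 x 12 mm (x, y, z), with a block 18 x 36 mm rising to 32 mm total height 31 to 49 mm either side of the middle; 70 g. Origin at the centre of the underside, x along its length
- bracket2: one of 2 or 3 identical cream plastic brackets left over from the last batch (absent ones read None), lying in a cradle at the start: base 100 x 36 x 12 mm (x, y, z), with a block 18 x 36 mm rising to 32 mm total height 31 to 49 mm either side of the middle; 70 g. Origin at the centre of the underside, x along its length
- tote: open blue plastic tote for the leftover brackets, fixed, outside 160 x 250 x 65 mm (x, y, z), walls and floor 5 mm; origin at the centre of its underside
- lever (a joint): angle of the index lever about its upright pivot, rad, growing counter-clockwise seen from above. Spring detents: 0 = unmarked notch (start), 0.6 = middle notch, one white line, 1.2 = last notch, two white lines. It overruns the end notches by 0.12 at most; let go within 0.15 of a notch it springs in. About 3 N at the grip moves it
- lever_grip (a point): middle of the lever's black upright grip (26 mm thick, 56 mm tall, 112 mm above the bench at its top), 84 mm above the bench, 130 mm from the pivot; the steel arm below it has its top 56 mm above the bench, the grey quadrant under that is 30 mm high
- lever_pivot (a point): point on the lever's pivot axis at the height of lever_grip; frame of the quadrant: its -x points to the middle notch
- notch_one (a point): where lever_grip is when the lever is in the notch marked with one white line
- notch_two (a point): where lever_grip is when the lever is in the notch marked with two white lines
- tape_roll: clear tape roll lying flat, 90 mm across, 24 high; bystander, to be left alone; origin at its underside
- wrench: open-ended wrench lying on the bench; bystander, to be left alone; origin at its underside
- driver: screwdriver lying on the bench; bystander, to be left alone; origin at its underside
- screw_jar: small jar, 60 mm across, 75 high; bystander, to be left alone; origin at its underside
- gauge_case: flat grey plastic case 100 x 160 x 30 mm; bystander, to be left alone; origin at its underside
- carton: small cardboard box 90 x 120 x 60 mm; bystander, to be left alone; origin at its underside
- cup: white plastic cup, 72 mm across, 70 high; bystander, to be left alone; origin at its underside
There are look-alikes about, which are no part of the job. What is shaped like the bracket2 but green or purple is not meant.

How it is judged (in metres and radians):
On the way, in this order (a step that is already met when the one before it is completed fails the run):
1. the lever rests in the middle notch (one white line) (value of joint lever between 0.52 and 0.68 rad and velocity of joint lever between -0.1 and 0.1 rad/s), for 0.3 s.
2. with the lever still in the middle notch, all leftover brackets are in the tote and every motor lies in a cradle of its own (all of step 1 and x of bracket0 in the frame of tote between -0.078 and 0.078 m and y of bracket0 in the frame of tote between -0.123 and 0.123 m and z of bracket0 in the frame of tote between -0.005 and 0.075 m and x of bracket1 in the frame of tote between -0.078 and 0.078 m and y of bracket1 in the frame of tote between -0.123 and 0.123 m and z of bracket1 in the frame of tote between -0.005 and 0.075 m and x of bracket2 in the frame of tote between -0.078 and 0.078 m and y of bracket2 in the frame of tote between -0.123 and 0.123 m and z of bracket2 in the frame of tote between -0.005 and 0.075 m and ((x of motor0 in the frame of nest0 between -0.012 and 0.012 m and y of motor0 in the frame of nest0 between -0.008 and 0.008 m and z of motor0 in the frame of nest0 between -0.008 and 0.008 m and angle between the z axis of motor0 and the x axis of nest0, either way round below 0.12 rad) or (x of motor0 in the frame of nest1 between -0.012 and 0.012 m and y of motor0 in the frame of nest1 between -0.008 and 0.008 m and z of motor0 in the frame of nest1 between -0.008 and 0.008 m and angle between the z axis of motor0 and the x axis of nest1, either way round below 0.12 rad) or (x of motor0 in the frame of nest2 between -0.012 and 0.012 m and y of motor0 in the frame of nest2 between -0.008 and 0.008 m and z of motor0 in the frame of nest2 between -0.008 and 0.008 m and angle between the z axis of motor0 and the x axis of nest2, either way round below 0.12 rad)) and ((x of motor1 in the frame of nest0 between -0.012 and 0.012 m and y of motor1 in the frame of nest0 between -0.008 and 0.008 m and z of motor1 in the frame of nest0 between -0.008 and 0.008 m and angle between the z axis of motor1 and the x axis of nest0, either way round below 0.12 rad) or (x of motor1 in the frame of nest1 between -0.012 and 0.012 m and y of motor1 in the frame of nest1 between -0.008 and 0.008 m and z of motor1 in the frame of nest1 between -0.008 and 0.008 m and angle between the z axis of motor1 and the x axis of nest1, either way round below 0.12 rad) or (x of motor1 in the frame of nest2 between -0.012 and 0.012 m and y of motor1 in the frame of nest2 between -0.008 and 0.008 m and z of motor1 in the frame of nest2 between -0.008 and 0.008 m and angle between the z axis of motor1 and the x axis of nest2, either way round below 0.12 rad)) and ((x of motor2 in the frame of nest0 between -0.012 and 0.012 m and y of motor2 in the frame of nest0 between -0.008 and 0.008 m and z of motor2 in the frame of nest0 between -0.008 and 0.008 m and angle between the z axis of motor2 and the x axis of nest0, either way round below 0.12 rad) or (x of motor2 in the frame of nest1 between -0.012 and 0.012 m and y of motor2 in the frame of nest1 between -0.008 and 0.008 m and z of motor2 in the frame of nest1 between -0.008 and 0.008 m and angle between the z axis of motor2 and the x axis of nest1, either way round below 0.12 rad) or (x of motor2 in the frame of nest2 between -0.012 and 0.012 m and y of motor2 in the frame of nest2 between -0.008 and 0.008 m and z of motor2 in the frame of nest2 between -0.008 and 0.008 m and angle between the z axis of motor2 and the x axis of nest2, either way round below 0.12 rad)) and linear speed of each of motor0, motor1, motor2, bracket0, bracket1, bracket2 below 0.03 m/s), for 0.3 s.
At the end, for the whole second after the job is handed in: The lever rests in the last notch (two white lines, within 0.08 rad), every bracket is inside the tote, and every motor lies at rest in a cradle: mid-length within 12 mm along the groove and 8 mm across and in height of the cradle's point, axis within 0.12 rad of the groove (value of joint lever between 1.12 and 1.28 rad and velocity of joint lever between -0.1 and 0.1 rad/s and x of bracket0 in the frame of tote between -0.078 and 0.078 m and y of bracket0 in the frame of tote between -0.123 and 0.123 m and z of bracket0 in the frame of tote between -0.005 and 0.075 m and x of bracket1 in the frame of tote between -0.078 and 0.078 m and y of bracket1 in the frame of tote between -0.123 and 0.123 m and z of bracket1 in the frame of tote between -0.005 and 0.075 m and x of bracket2 in the frame of tote between -0.078 and 0.078 m and y of bracket2 in the frame of tote between -0.123 and 0.123 m and z of bracket2 in the frame of tote between -0.005 and 0.075 m and ((x of motor0 in the frame of nest0 between -0.012 and 0.012 m and y of motor0 in the frame of nest0 between -0.008 and 0.008 m and z of motor0 in the frame of nest0 between -0.008 and 0.008 m and angle between the z axis of motor0 and the x axis of nest0, either way round below 0.12 rad) or (x of motor0 in the frame of nest1 between -0.012 and 0.012 m and y of motor0 in the frame of nest1 between -0.008 and 0.008 m and z of motor0 in the frame of nest1 between -0.008 and 0.008 m and angle between the z axis of motor0 and the x axis of nest1, either way round below 0.12 rad) or (x of motor0 in the frame of nest2 between -0.012 and 0.012 m and y of motor0 in the frame of nest2 between -0.008 and 0.008 m and z of motor0 in the frame of nest2 between -0.008 and 0.008 m and angle between the z axis of motor0 and the x axis of nest2, either way round below 0.12 rad)) and ((x of motor1 in the frame of nest0 between -0.012 and 0.012 m and y of motor1 in the frame of nest0 between -0.008 and 0.008 m and z of motor1 in the frame of nest0 between -0.008 and 0.008 m and angle between the z axis of motor1 and the x axis of nest0, either way round below 0.12 rad) or (x of motor1 in the frame of nest1 between -0.012 and 0.012 m and y of motor1 in the frame of nest1 between -0.008 and 0.008 m and z of motor1 in the frame of nest1 between -0.008 and 0.008 m and angle between the z axis of motor1 and the x axis of nest1, either way round below 0.12 rad) or (x of motor1 in the frame of nest2 between -0.012 and 0.012 m and y of motor1 in the frame of nest2 between -0.008 and 0.008 m and z of motor1 in the frame of nest2 between -0.008 and 0.008 m and angle between the z axis of motor1 and the x axis of nest2, either way round below 0.12 rad)) and ((x of motor2 in the frame of nest0 between -0.012 and 0.012 m and y of motor2 in the frame of nest0 between -0.008 and 0.008 m and z of motor2 in the frame of nest0 between -0.008 and 0.008 m and angle between the z axis of motor2 and the x axis of nest0, either way round below 0.12 rad) or (x of motor2 in the frame of nest1 between -0.012 and 0.012 m and y of motor2 in the frame of nest1 between -0.008 and 0.008 m and z of motor2 in the frame of nest1 between -0.008 and 0.008 m and angle between the z axis of motor2 and the x axis of nest1, either way round below 0.12 rad) or (x of motor2 in the frame of nest2 between -0.012 and 0.012 m and y of motor2 in the frame of nest2 between -0.008 and 0.008 m and z of motor2 in the frame of nest2 between -0.008 and 0.008 m and angle between the z axis of motor2 and the x axis of nest2, either way round below 0.12 rad)) and linear speed of each of motor0, motor1, motor2, bracket0, bracket1, bracket2 below 0.03 m/s); the robot touches nothing.
It fails at once if a bystander on the bench is moved more than 40 mm (distance of any of tape_roll, wrench, driver, screw_jar, gauge_case, carton, cup from where it was at the start of the episode above 0.04 m).
Of bracket0, bracket1, bracket2 only 2 to 3 are there at a start; the rules pass over those that are not, and their reading is None.
Of motor0, motor1, motor2 only 2 to 3 are there at a start; the rules pass over those that are not, and their reading is None.
At some moment in a run one of motor0, motor1, motor2 may be knocked a few centimetres aside while the robot is not near it.
It also fails if it takes over 208 s, if anything falls off the work surface, if the arm or the gripper's body presses on something with over 40 N, if the wrist force passes 120 N, or if a joint passes its speed limit or range.

ROBOT

A 7-joint arm with a two-finger parallel gripper is mounted at the origin on the work surface. World frame = base frame: x ahead of the robot, y to its left, z up, the work surface at z = 0. Lengths are in mm, angles in rad, forces in N, time in s.
With the tool pointing down it reaches from about 400 to 900 mm from the base axis. Payload 5.5 kg.
Tool frame: the origin (TCP) lies midway between the tips of the shut fingers; the grasp point (between the pads) lies manip.grasp_offset behind it (manip.grasp_offset is the distance from the TCP to the grasp point, in mm); z points along the fingers, y is the line along which they close (so a half turn about z gives the same grasp; the last joint's range is limited). The gripper opens to 85 mm and grips with 20 to 120 N. Pads are 22 mm wide; open, the fingers measure 114 mm over their backs; the gripper's body (76 mm by 85 mm) begins 54 mm behind the grasp point. The pads swing forward as they close: fully open they stand 13 mm farther back than shut.
Start: joints at [0.263, 0.501, -0.427, 1.55, 0.221, 1.138, -0.21], TCP at [650, 0.037, 231.31] pointing down, gripper open.
Joint ranges: [-2.88, 2.88], [-0.31, 2.03], [-1.54, 1.56], [0.2, 2.42], [-1.41, 4.55], [0.19, 2.02], [-2.57, 2.57]. Speed limits (rad/s): [2.57, 2.57, 3.14, 3.14, 3.14, 3.14, 3.14].

INTERFACE

Orientations are given as a unit quaternion [w, x, y, z].
In Python, from station import manip, grab_frame, camera_params gives the robot as it stands.
- The arm moves only by the shell command python3 -m inch 'ROWS' [OPENING] [FORCE]. ROWS is JSON, a list of rows, each an object with "offset": the shift along the tool's x, y, z in units of 0.4 m (1.0 is 0.4 m), a list of three; "spin": the turn about the tool's z in units of 180 degrees (1.0 is 180 degrees). In form: [{"offset": [x, y, z], "spin": spin}, ...]. A call has 1 to 20 rows; each row shifts and turns the commanded pose from where the row before left it, along the tool's axes as they then stand; what a row does not reach is not made up. A row lasts 1/8 s, in which the tool goes at most 62.5 mm and 10.7 degrees, less where a joint would pass 70% of its speed; a pose out of reach is approached as far as the arm can. A call with a number of a shift or a turn outside -1 to 1 is refused whole. A call with a gripper value outside its range is refused whole. OPENING is the opening, from -1 (shut) to 1 (fully open), set as the call begins (- or left out, the last holds). The fingers move at their own pace and stop on an object; FORCE is the grip in N (left out, the last holds). Time passes only in rows, so rows that do not move let the fingers close. It gives the time, the measured TCP pose, the force, the opening and the grip force at its end, in the units of the state.
- manip.read_state(): the state, without advancing time (a new reading comes with each control period).
- grab_frame(name): name is "scene" or "side" or "wrist"; returns (picture, depth): 400x640x3 uint8, red, green, blue; 400x640 float32, mm along the optical axis (not along the pixel's ray), 0 where there is no reading.
- camera_params(name): a dict with "fx", "fy", "cx", "cy" (pixels), "k1" (the pictures are not rectified: a ray, as slopes to the right and down, at radius r is drawn at 1 + k1 r^2 times it, then the intrinsics apply), "rvec" (rotation vector, rad) and "tvec" (3), from world to camera coordinates, as OpenCV has them; the wrist camera has in their place "hand_eye" (4x4, takes a point from camera to tool coordinates, whose origin is the TCP and whose axes are the flange's). Camera axes: x right, y down, z forward; pixel columns grow to the right and rows downward; lengths in mm; the calibration is good to about 2 mm. A picture is of the moment at which its call begins: read the wrist's pose just before it. camera_params takes no time and is no camera call.
- manip.job_done(): hands the job in; it is judged then, once.
The state is a dict: "time": time; "q": joint angles; "dq": joint speeds; "effort": joint torques, N m; "tool_pos": TCP position; "orientation": TCP orientation; "wrist_force": force on the tool from outside, world axes, zero at the start; "ft_torque": the same for the moment, N m; "finger_gap": opening from 0.0 (shut) to 1.0 (fully open); "grip_force": force on a finger pad.
Only numpy, scipy, OpenCV 4.12 (cv2) and the standard library are available. Lean on these libraries where they do the work, as an engineer would, in place of code of your own. Each camera call takes 0.05 s, during which the arm holds its last target. There are 200 camera calls.

## Working session

There is one attempt and no reset: what is moved stays moved. The work goes in short steps, Python scripts to look and compute and a shell command to move; the robot and the scene stay as the last step left them, time stands still between calls to the robot, and variables do not carry over. Pictures are saved under pics/ and viewed, at most 14 in all, crops included, and the job is handed in when it is done.

```bash
ls; mkdir -p pics; python3 - <<'E'
from station import manip, grab_frame, camera_params
import cv2,numpy as np
print(manip.read_state(), manip.grasp_offset)
for n in("scene","side","wrist"):
    print(n,camera_params(n))
    im,d=grab_frame(n); cv2.imwrite(f"pics/{n}0.png",im[:,:,::-1]); np.savez(f"pics/{n}0.npz",im=im,d=d); print((d==0).mean())
E
```

```text
pics
{'time': 0.0, 'q': array([ 0.26321034,  0.50190172, -0.42677791,  1.55147161,  0.2207774 ,
        1.13827713, -0.210316  ]), 'dq': array([-0.00037224,  0.00019366,  0.00013539,  0.00238934,  0.00033335,
        0.0001951 ,  0.00207615]), 'effort': array([ 1.57038257e-04, -5.69523740e+01, -5.81651285e+00, -2.80938792e+01,
        1.07328620e-02,  1.20940185e-02,  1.30241034e-05]), 'tool_pos': array([ 6.49294262e+02, -4.83851270e-02,  2.30215397e+02]), 'orientation': array([-7.42487068e-04,  7.07102302e-01,  7.07110549e-01, -6.74401294e-04]), 'wrist_force': array([ 0.27769048,  0.19493568, -0.85865532]), 'ft_torque': array([0.03465024, 0.06273037, 0.02341473]), 'grip_force': 0.0, 'finger_gap': 0.9976262775093795} 18.700000000000003
scene {'fx': 365.1162614292199, 'fy': 365.1162614292199, 'cx': 322.0948152717803, 'cy': 202.29141956832422, 'k1': -0.012961883484974932, 'rvec': array([ 1.9447034 ,  1.58786072, -0.59220268]), 'tvec': array([  -7.57276311, -300.28772463, 1707.04314404])}
0.003796875
side {'fx': 498.42582190276454, 'fy': 498.42582190276454, 'cx': 328.9849316342798, 'cy': 196.31634219803223, 'k1': -0.048316352876234585, 'rvec': array([ 0.02640215, -2.92702293,  1.0688699 ]), 'tvec': array([ 497.60982156,  108.6552866 , 1680.51386739])}
0.00415625
wrist {'fx': 284.8209626221611, 'fy': 284.8209626221611, 'cx': 318.366536211405, 'cy': 194.9661780873557, 'k1': -0.04681038712413964, 'hand_eye': array([[ 1.98845042e-04, -9.50754640e-01, -3.09944471e-01,
         7.94279216e+01],
       [ 9.99999903e-01,  6.74958445e-05,  4.34506976e-04,
        -3.03121593e-01],
       [-3.92189560e-04, -3.09944528e-01,  9.50754561e-01,
        -1.42759851e+02],
       [ 0.00000000e+00,  0.00000000e+00,  0.00000000e+00,
         1.00000000e+00]])}
0.004
```

View pics/scene0.png

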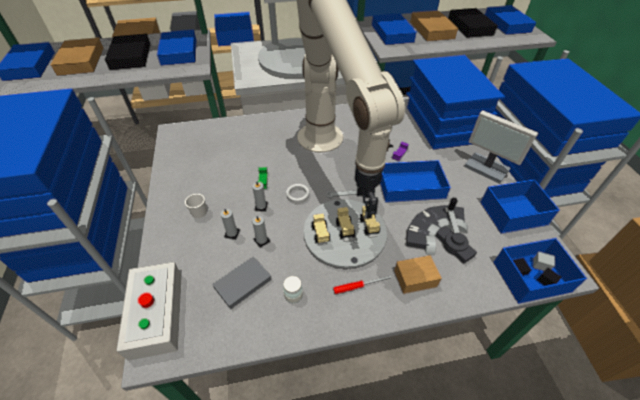

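View pics/side0.png

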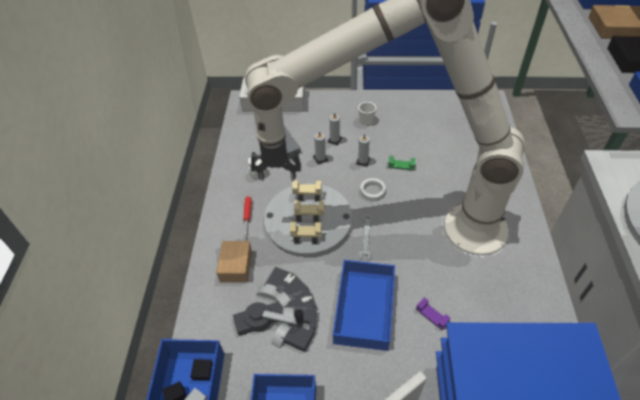

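The two views show three motors (scene 230,222; 260,197; 261,230), three cream brackets on the dial (320,228; 346,222; 371,220) and the lever grip at about (452,204). The tote is at (415,180), and the green and purple look-alikes are at (263,177) and (400,150).

```bash
cat > h.py <<'E'
from station import manip, grab_frame, camera_params
import cv2,numpy as np
from scipy.spatial.transform import Rotation as R
from scipy import ndimage as ndi
def pose(name,st=None):
    """camera->world R,t"""
    c=camera_params(name)
    if name=="wrist":
        st=st or manip.read_state(); w,x,y,z=st["orientation"]
        T=np.eye(4); T[:3,:3]=R.from_quat([x,y,z,w]).as_matrix(); T[:3,3]=st["tool_pos"]
        T=T@c["hand_eye"]; return T[:3,:3],T[:3,3]
    M=R.from_rotvec(c["rvec"]).as_matrix().T
    return M,-M@c["tvec"]
def slopes(name,uv):
    c=camera_params(name); K=np.array([[c["fx"],0,c["cx"]],[0,c["fy"],c["cy"]],[0,0,1]])
    return cv2.undistortPoints(np.asarray(uv,float).reshape(-1,1,2),K,np.array([c["k1"],0,0,0.]))[:,0]
def rays(name,uv,P=None):
    M,t=P or pose(name); s=slopes(name,uv)
    return t,np.c_[s,np.ones(len(s))]@M.T
def onplane(name,uv,z,P=None):
    t,d=rays(name,uv,P); return t+d*((z-t[2])/d[:,2])[:,None]
def cloud(name,d,P=None):
    v,u=np.mgrid[:400,:640]; t,r=rays(name,np.c_[u.ravel(),v.ravel()],P)
    X=t+r*d.ravel()[:,None]; X[d.ravel()==0]=np.nan; return X.reshape(400,640,3)
def tri(na,ua,nb,ub,Pa=None,Pb=None):
    ta,ra=rays(na,[ua],Pa); tb,rb=rays(nb,[ub],Pb); A=np.c_[ra[0],-rb[0]]
    s=np.linalg.lstsq(A,tb-ta,rcond=None)[0]; p=ta+s[0]*ra[0]; q=tb+s[1]*rb[0]
    return (p+q)/2,np.linalg.norm(p-q)
def shot(name,tag=None):
    st=manip.read_state(); P=pose(name,st); im,d=grab_frame(name)
    if tag: cv2.imwrite(f"pics/{tag}.png",im[:,:,::-1])
    return im,d,P
def blobs(m,mn):
    l,n=ndi.label(m); return [l==i for i in range(1,n+1) if (l==i).sum()>=mn]
E
python3 - <<'E'
from h import *
np.set_printoptions(precision=1,suppress=True)
for n in("scene","side"):
    f=np.load(f"pics/{n}0.npz"); im,d=f["im"],f["d"]; X=cloud(n,d); hsv=cv2.cvtColor(im,cv2.COLOR_RGB2HSV).astype(int)
    H,S,V=hsv[...,0],hsv[...,1],hsv[...,2]
    ok=(X[...,0]>250)&(X[...,0]<1000)&(abs(X[...,1])<600)&(X[...,2]>-10)&(X[...,2]<180)
    M={"cream":(H>14)&(H<32)&(S>50)&(V>120)&(X[...,2]>35),"blue":(H>105)&(H<125)&(S>150),"green":(H>50)&(H<70)&(S>150),"purple":(H>130)&(H<150)&(S>120),
       "red":(S>180)&((H<8)|(H>172)),"tall":(X[...,2]>70)&(X[...,1]<-120),"grip":(V<60)&(X[...,2]>75)&(X[...,1]>100),"cont":(X[...,2]>12)}
    for k,m in M.items():
        for b in blobs(m&ok,12 if k!="cont" else 60):
            p=X[b]; v,u=np.nonzero(b); hi=p[p[:,2]>p[:,2].max()-8]
            print(n,k,b.sum(),"uv",np.array([u.mean(),v.mean()]),"min",p.min(0),"max",p.max(0),"med",np.median(p,0),"top",hi.mean(0))
E
```

```text
scene cream 18 uv [257.1 185.1] min [ 364.4 -320.2  121.4] max [ 383.  -304.7  138.5] med [ 377.3 -312.8  126.4] top [ 377.6 -308.1  135.8]
scene cream 22 uv [363.7 209.9] min [517.5  45.5  64. ] max [545.   54.3  94.1] med [532.6  48.3  87.3] top [528.5  49.6  90.8]
scene cream 38 uv [342.8 209.3] min [510.2 -43.4  87.5] max [530.2  -9.1  96.7] med [520.4 -27.1  93.2] top [521.3 -26.1  93.2]
scene cream 20 uv [225.7 212.3] min [ 470.6 -438.1  120.2] max [ 490.8 -420.2  142.3] med [ 484.9 -427.4  124.8] top [ 487.8 -424.3  142.3]
scene cream 300 uv [320.8 227.8] min [ 478.1 -135.3   36.1] max [626.  -91.5  97.5] med [ 570.5 -117.1   75.6] top [ 577.4 -116.9   92.8]
scene cream 177 uv [345.4 223.5] min [529.1 -44.7  64.8] max [612.2  -8.9  97. ] med [571.1 -29.5  73.4] top [601.5 -27.4  92.6]
scene cream 152 uv [372.5 224.1] min [544.4  44.5  38.6] max [619.7  86.   98.2] med [604.9  61.5  75.7] top [608.8  62.7  93. ]
scene cream 21 uv [257.5 219.9] min [ 527.4 -334.1  116. ] max [ 546.8 -316.5  138.2] med [ 538.6 -324.4  125.3] top [ 540.1 -322.3  138.2]
scene cream 897 uv [418.3 27
[... 7310 characters left out ...]
   3.5  32.7] med [781.4 -61.3  22. ] top [782.6 -69.3  27. ]
side cont 1257 uv [234.1 260.8] min [745.8  66.4  12.1] max [838.9 226.   67.8] med [788.4 176.1  57.5] top [792.  162.8  62. ]
side cont 1435 uv [363.7 304.3] min [292.9 169.6  12.1] max [478.7 437.6  73.5] med [386.8 319.4  49.3] top [384.4 332.4  67.5]
side cont 3899 uv [282.1 310.2] min [527.  175.2  12. ] max [772.1 444.2 117.7] med [621.  341.8  30.6] top [572.  376.6 112.6]
side cont 2647 uv [187.6 368.8] min [782.7 448.7  12.1] max [948.1 600.   97.2] med [858.6 516.4  49.3] top [865.4 510.6  91.2]
side cont 848 uv [281.8 381.6] min [519.  539.4  12.1] max [680.6 599.8  97.4] med [610.3 544.5  63.7] top [609.  558.   91.3]
```

View pics/wrist0.png

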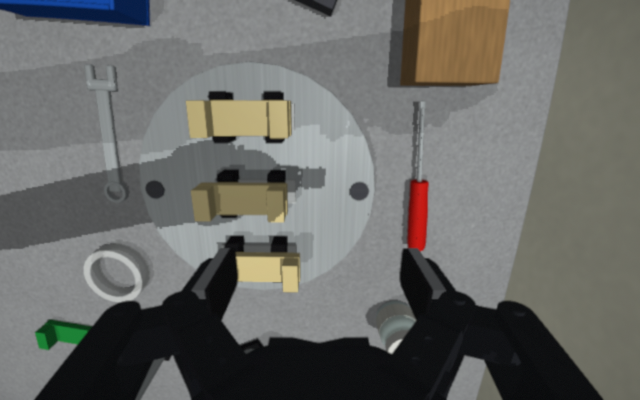

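The wrist view shows the dial at (257,175) with three brackets, grooves nearly along image u (world x), and the V-blocks at u≈228 and 275. One more measurement covers the lever arm direction, bracket and dial yaw, and the tote.

```bash
python3 - <<'E'
from h import *
np.set_printoptions(precision=1,suppress=True)
def load(n): f=np.load(f"pics/{n}0.npz"); return f["im"],f["d"],cloud(n,f["d"])
S={n:load(n) for n in("scene","side","wrist")}
# lever arm
for n in("scene","side"):
    im,d,X=S[n]
    reg=(X[...,0]>500)&(X[...,0]<790)&(X[...,1]>150)&(X[...,1]<450)
    for lo,hi in((42,62),(62,75),(80,125)):
        for b in blobs(reg&(X[...,2]>lo)&(X[...,2]<hi),25):
            p=X[b][:,:2]; c=p.mean(0); w,v=np.linalg.eigh(np.cov((p-c).T)); t=(p-c)@v[:,1]
            print(n,lo,"n",len(p),"c",c,"dir",np.degrees(np.arctan2(v[1,1],v[0,1])),"ends",c+v[:,1]*t.min(),c+v[:,1]*t.max(),"z",X[b][:,2].mean())
    w=blobs(reg&(im.min(2)>185),4)
    for b in w: v,u=np.nonzero(b); print(n,"white",b.sum(),u.mean(),v.mean(),X[b].mean(0))
g=[]
for n in("scene","side"):
    im,d,X=S[n]; m=(im.max(2)<60)&(X[...,2]>104)&(X[...,2]<122)&(X[...,1]>300)&(X[...,1]<430)&(X[...,0]<640); v,u=np.nonzero(m); g.append((u.mean(),v.mean())); print(X[m].mean(0))
print("grip tri",tri("scene",g[0],"side",g[1]))
for n in S:
    im,d,X=S[n]; hsv=cv2.cvtColor(im,cv2.COLOR_RGB2HSV).astype(int); H,Sa,V=[hsv[...,i] for i in range(3)]
    m=(H>14)&(H<32)&(Sa>50)&(V>60)&(X[...,2]>84)&(X[...,2]<105)&(X[...,0]>480)&(X[...,0]<660)&(abs(X[...,1]+25)<130)
    for y in(-115,-27,63):
        p=X[m&(abs(X[...,1]-y)<35)][:,:2].astype(np.float32)
        if len(p)<20: continue
        r=cv2.minAreaRect(p); print(n,"bracket tops",len(p),r, X[m&(abs(X[...,1]-y)<35)][:,2].mean())
    m=(X[...,2]>22)&(X[...,2]<37)&(Sa<45)&(V>80)&(np.hypot(X[...,0]-569,X[...,1]+25)<175)
    p=X[m][:,:2].astype(np.float32)
    if len(p): print(n,"dial",cv2.minEnclosingCircle(p),cv2.fitEllipse(cv2.convexHull(p)),X[m][:,2].mean())
    m=(H>100)&(H<128)&(Sa>120)&(X[...,2]>58)&(X[...,2]<75)&(X[...,0]<500)&(X[...,0]>270)&(X[...,1]>150)&(X[...,1]<460)
    if m.sum()>50: print(n,"tote",cv2.minAreaRect(X[m][:,:2].astype(np.float32)))
E
```

```text
scene 42 n 319 c [673.9 346.2] dir 168.10191565060242 ends [735.8 333.1] [569.3 368.2] z 53.844026811955025
scene 62 n 34 c [768.4 161.7] dir -162.53557584373584 ends [790.1 168.6] [748.3 155.4] z 63.38697111086814
scene 80 n 68 c [574.3 366.1] dir 53.22532592270761 ends [567.3 356.7] [581.6 375.8] z 102.05554688065388
scene white 5 426.8 214.2 [559.9 289.4  36.4]
scene white 13 415.0769230769231 228.3846153846154 [612.9 222.7  34.9]
scene white 23 431.5217391304348 243.17391304347825 [685.5 255.4  34.7]
side 42 n 275 c [767.4 190.6] dir 87.10733037708101 ends [765.3 149.4] [769.2 226.3] z 56.5310976084211
side 42 n 415 c [661.2 354.9] dir 167.50935841076316 ends [726.8 340.4] [570.4 375.1] z 55.56375108581988
side 80 n 87 c [570.3 378.7] dir -173.53262860470232 ends [582.7 380.1] [558.1 377.3] z 104.00568759698069
side white 13 288.7692307692308 278.6923076923077 [615.7 221.7  31.2]
side white 8 305.0 298.75 [561.9 290.   31.2]
side white 16 280.5 331.5 [626.2 396.5  32.3]
[574.  367.4 111.5]
[570.8 377.7 110.8]
grip tri (array([570.1, 373.1, 104.2]), np.float64(3.698547476884636))

[... 1484 characters left out ...]
998779296875, -114.8780288696289), (36.2413444519043, 17.689889907836914), 88.7121353149414) 89.72711727112433
wrist bracket tops 1152 ((562.8450927734375, -24.755807876586914), (36.00767135620117, 98.25978088378906), 89.6378173828125) 89.60232263976167
wrist bracket tops 1466 ((570.2074584960938, 64.19259643554688), (36.02244186401367, 97.64559173583984), 89.51546478271484) 89.8777668196384
wrist dial ((569.4757690429688, -25.389684677124023), 150.3371124267578) ((569.9969482421875, -25.52511978149414), (298.1168212890625, 299.1280517578125), 134.0180206298828) 30.315951005828747
wrist tote ((385.1624450683594, 178.1601104736328), (10.897649765014648, 130.35255432128906), 86.72530364990234)
```

```bash
python3 -m inch '[{"offset":[0,0,0],"spin":0.0556},{"offset":[0,0,0],"spin":0.0556},{"offset":[0,0,0],"spin":0.0556},{"offset":[0,0,0],"spin":0.0556},{"offset":[0,0,0],"spin":0.0556},{"offset":[0,0,0],"spin":0.0556},{"offset":[0,0,0],"spin":0.0556},{"offset":[0,0,0],"spin":0.0556},{"offset":[0,0,0],"spin":0.0556},{"offset":[-0.0243,-0.1163,0],"spin":0},{"offset":[-0.0243,-0.1163,0],"spin":0},{"offset":[-0.0243,-0.1163,0],"spin":0},{"offset":[-0.0243,-0.1163,0],"spin":0},{"offset":[-0.0243,-0.1163,0],"spin":0},{"offset":[-0.0243,-0.1163,0],"spin":0},{"offset":[-0.0243,-0.1163,0],"spin":0},{"offset":[-0.0243,-0.1163,0],"spin":0},{"offset":[0,0,0],"spin":0}]' 0; python3 -c "
from h import *
s=manip.read_state();print(s['q'],s['finger_gap'])
shot('wrist','w1')"
```

```text
time: 2.4
tool_pos: [569.0, 378.7, 230.7]
orientation: [-0.002, 1.0, 0.004, -0.001]
wrist_force: [-0.2, -0.7, -0.2]
finger_gap: 0.505
grip_force: 0.0
[-0.48423399  0.53578767 -0.20534266  1.4627752   0.10958085  1.15460262
 -2.26941837] 0.5049893802498537
```

```bash
python3 -m inch '[{"offset":[0.006,0.0165,0],"spin":0},{"offset":[0,0,0.1],"spin":0},{"offset":[0,0,0.1],"spin":0},{"offset":[0,0,0.1],"spin":0},{"offset":[0,0,0.06],"spin":0},{"offset":[0,0,0.04],"spin":0},{"offset":[0,0,0.01],"spin":0},{"offset":[0,0,0],"spin":0},{"offset":[0,0,0],"spin":0}]'; python3 -c "
from h import *
s=manip.read_state();print(s['tool_pos'],s['wrist_force']);shot('side','s1')"
```

```text
time: 3.58
tool_pos: [575.9, 365.8, 68.5]
orientation: [-0.0, 1.0, -0.001, 0.001]
wrist_force: [-0.0, 0.1, 0.2]
finger_gap: 0.503
grip_force: 0.0
[575.88122882 365.84377165  68.5019282 ] [-0.01591743  0.05710695  0.15562637]
```

View pics/s1.png

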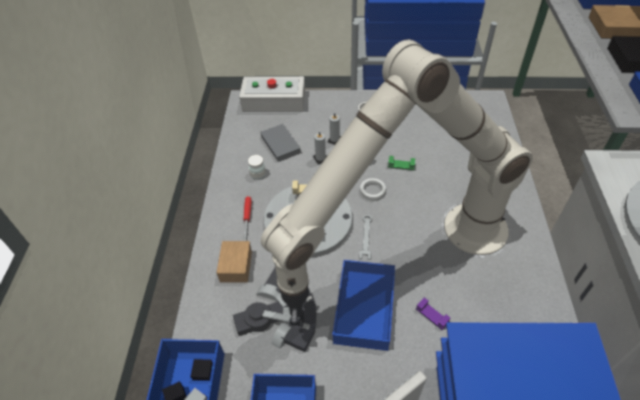

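The side view shows the gripper straddling the lever grip at about (297,310), with no contact force. Now I'll throw it to the middle notch.

```bash
python3 -m inch '[{"offset":[-0.008,0.025,0],"spin":0},{"offset":[-0.006,0.025,0],"spin":0},{"offset":[-0.004,0.025,0],"spin":0},{"offset":[-0.002,0.025,0],"spin":0},{"offset":[0.002,0.025,0],"spin":0},{"offset":[0.006,0.025,0],"spin":0},{"offset":[0.008,0.025,0],"spin":0},{"offset":[0.01,0.022,0],"spin":0},{"offset":[0,0,0],"spin":0},{"offset":[0,0,0],"spin":0},{"offset":[0,0,0],"spin":0}]'; python3 -m inch '[{"offset":[0,-0.02,0],"spin":0},{"offset":[0,0,0],"spin":0},{"offset":[0,0,0],"spin":0}]'
```

```text
time: 5.0
tool_pos: [577.5, 286.5, 67.2]
orientation: [0.0, 1.0, -0.001, -0.0]
wrist_force: [-0.1, 0.3, -0.1]
finger_gap: 0.503
grip_force: 0.0
time: 5.38
tool_pos: [577.3, 295.2, 67.3]
orientation: [0.0, 1.0, -0.0, -0.0]
wrist_force: [-0.1, 0.1, 0.1]
finger_gap: 0.498
grip_force: 0.0
```

```bash
python3 -m inch '[{"offset":[0,0,-0.05],"spin":0},{"offset":[0,0,-0.1],"spin":0},{"offset":[0,0,-0.15],"spin":0},{"offset":[0,0,-0.1],"spin":0},{"offset":[-0.003,0.096,0],"spin":0},{"offset":[-0.003,0.096,0],"spin":0},{"offset":[-0.003,0.096,0],"spin":0},{"offset":[-0.003,0.096,0],"spin":0},{"offset":[-0.003,0.096,0],"spin":0},{"offset":[-0.003,0.096,0],"spin":0},{"offset":[0,0,0],"spin":0},{"offset":[0,0,0],"spin":0}]' 0.4; python3 - <<'E'
from h import *
np.set_printoptions(precision=1,suppress=True)
print(manip.read_state()['tool_pos'])
im,d,P=shot('scene','sc2'); X=cloud('scene',d,P)
m=(X[...,2]>80)&(X[...,2]<122)&(X[...,1]>180)&(X[...,1]<430)&(X[...,0]>540)&(X[...,0]<760)&(im.max(2)<70)
print("grip",m.sum(),X[m].mean(0))
E
```

```text
time: 6.88
tool_pos: [570.2, 65.2, 228.6]
orientation: [-0.0, 1.0, -0.001, 0.001]
wrist_force: [-0.5, 0.4, 0.4]
finger_gap: 0.701
grip_force: 0.0
[570.2  65.2 228.6]
grip 62 [583.4 286.3 101.4]
```

Lever is in the middle notch. Now the first bracket.

```bash
python3 -m inch '[{"offset":[0,0.002,0.1],"spin":0},{"offset":[0,0,0.12],"spin":0},{"offset":[0,0,0.1],"spin":0},{"offset":[0,0,0.08],"spin":0},{"offset":[0,0,0.04],"spin":0},{"offset":[0,0,0.015],"spin":0},{"offset":[0,0,0],"spin":0}]'; python3 -m inch '[{"offset":[0,0,0],"spin":0},{"offset":[0,0,0],"spin":0},{"offset":[0,0,0],"spin":0},{"offset":[0,0,0],"spin":0},{"offset":[0,0,0],"spin":0},{"offset":[0,0,0],"spin":0}]' -1 30
```

```text
time: 7.8
tool_pos: [570.5, 64.3, 45.9]
orientation: [-0.0, 1.0, -0.0, 0.0]
wrist_force: [-0.0, -0.6, 1.1]
finger_gap: 0.702
grip_force: 0.0
time: 8.55
tool_pos: [571.0, 64.3, 46.5]
orientation: [-0.0, 1.0, -0.001, 0.001]
wrist_force: [-0.7, 2.1, 5.7]
finger_gap: 0.413
grip_force: 32.2
```

```bash
python3 -m inch '[{"offset":[0,0,-0.05],"spin":0},{"offset":[0,0,-0.1],"spin":0},{"offset":[0,0,-0.1],"spin":0},{"offset":[-0.0558,-0.096,0],"spin":0},{"offset":[-0.0558,-0.096,0],"spin":0},{"offset":[-0.0558,-0.096,0],"spin":0},{"offset":[-0.0558,-0.096,0],"spin":0},{"offset":[-0.0558,-0.096,0],"spin":0},{"offset":[-0.0558,-0.096,0],"spin":0},{"offset":[-0.0558,-0.096,0],"spin":0},{"offset":[-0.0558,-0.096,0],"spin":0},{"offset":[0,0,0],"spin":0},{"offset":[0,0,0.1],"spin":0},{"offset":[0,0,0.1],"spin":0},{"offset":[0,0,0.08],"spin":0},{"offset":[0,0,0.04],"spin":0},{"offset":[0,0,0],"spin":0},{"offset":[0,0,0],"spin":0}]'; python3 -m inch '[{"offset":[0,0,0],"spin":0},{"offset":[0,0,0],"spin":0},{"offset":[0,0,0],"spin":0}]' 0.2
```

```text
time: 10.8
tool_pos: [392.7, 371.6, 18.4]
orientation: [-0.001, 1.0, -0.001, 0.001]
wrist_force: [0.7, -0.2, -1.4]
finger_gap: 0.41
grip_force: 31.3
time: 11.18
tool_pos: [392.0, 371.4, 17.9]
orientation: [-0.0, 1.0, -0.001, 0.0]
wrist_force: [0.1, 0.5, 0.4]
finger_gap: 0.602
grip_force: 0.1
```

```bash
python3 -m inch '[{"offset":[0,0,-0.1],"spin":0},{"offset":[0,0,-0.12],"spin":0},{"offset":[0,0,-0.1],"spin":0},{"offset":[0.0435,0.0991,0],"spin":0},{"offset":[0.0435,0.0991,0],"spin":0},{"offset":[0.0435,0.0991,0],"spin":0},{"offset":[0.0435,0.0991,0],"spin":0},{"offset":[0.0435,0.0991,0],"spin":0},{"offset":[0.0435,0.0991,0],"spin":0},{"offset":[0.0435,0.0991,0],"spin":0},{"offset":[0.0435,0.0991,0],"spin":0},{"offset":[0.0435,0.0991,0],"spin":0},{"offset":[0.0435,0.0991,0],"spin":0},{"offset":[0,0,0],"spin":0},{"offset":[0,0,0],"spin":0},{"offset":[0,0,0.1],"spin":0},{"offset":[0,0,0.1],"spin":0},{"offset":[0,0,0.05],"spin":0},{"offset":[0,0,0],"spin":0},{"offset":[0,0,0],"spin":0}]' 0.4; python3 -m inch '[{"offset":[0,0,0],"spin":0},{"offset":[0,0,0],"spin":0},{"offset":[0,0,0],"spin":0},{"offset":[0,0,0],"spin":0},{"offset":[0,0,0],"spin":0},{"offset":[0,0,0],"spin":0}]' -1 30
```

```text
time: 13.68
tool_pos: [565.8, -24.4, 46.3]
orientation: [-0.0, 1.0, 0.0, 0.001]
wrist_force: [-0.7, 0.0, 0.4]
finger_gap: 0.704
grip_force: 0.0
time: 14.42
tool_pos: [566.2, -25.5, 46.5]
orientation: [-0.0, 1.0, -0.001, 0.001]
wrist_force: [-0.6, 0.3, 6.0]
finger_gap: 0.414
grip_force: 32.2
```

```bash
python3 -m inch '[{"offset":[0,0,-0.05],"spin":0},{"offset":[0,0,-0.1],"spin":0},{"offset":[0,0,-0.1],"spin":0},{"offset":[-0.0563,-0.1024,0],"spin":0},{"offset":[-0.0563,-0.1024,0],"spin":0},{"offset":[-0.0563,-0.1024,0],"spin":0},{"offset":[-0.0563,-0.1024,0],"spin":0},{"offset":[-0.0563,-0.1024,0],"spin":0},{"offset":[-0.0563,-0.1024,0],"spin":0},{"offset":[-0.0563,-0.1024,0],"spin":0},{"offset":[-0.0563,-0.1024,0],"spin":0},{"offset":[0,0,0],"spin":0},{"offset":[0,0,0.1],"spin":0},{"offset":[0,0,0.1],"spin":0},{"offset":[0,0,0.08],"spin":0},{"offset":[0,0,0.04],"spin":0},{"offset":[0,0,0],"spin":0},{"offset":[0,0,0],"spin":0}]'; python3 -m inch '[{"offset":[0,0,0],"spin":0},{"offset":[0,0,0],"spin":0},{"offset":[0,0,0],"spin":0}]' 0.2
```

```text
time: 16.68
tool_pos: [386.4, 302.8, 18.3]
orientation: [-0.001, 1.0, -0.001, 0.001]
wrist_force: [0.2, 0.2, -0.6]
finger_gap: 0.414
grip_force: 31.4
time: 17.05
tool_pos: [385.8, 302.6, 17.8]
orientation: [-0.0, 1.0, -0.001, 0.0]
wrist_force: [-0.1, 0.9, 0.4]
finger_gap: 0.6
grip_force: 0.0
```

```bash
python3 -m inch '[{"offset":[0,0,-0.1],"spin":0},{"offset":[0,0,-0.12],"spin":0},{"offset":[0,0,-0.1],"spin":0},{"offset":[0.0465,0.1045,0],"spin":0},{"offset":[0.0465,0.1045,0],"spin":0},{"offset":[0.0465,0.1045,0],"spin":0},{"offset":[0.0465,0.1045,0],"spin":0},{"offset":[0.0465,0.1045,0],"spin":0},{"offset":[0.0465,0.1045,0],"spin":0},{"offset":[0.0465,0.1045,0],"spin":0},{"offset":[0.0465,0.1045,0],"spin":0},{"offset":[0.0465,0.1045,0],"spin":0},{"offset":[0.0465,0.1045,0],"spin":0},{"offset":[0,0,0],"spin":0},{"offset":[0,0,0],"spin":0},{"offset":[0,0,0.1],"spin":0},{"offset":[0,0,0.1],"spin":0},{"offset":[0,0,0.05],"spin":0},{"offset":[0,0,0],"spin":0},{"offset":[0,0,0],"spin":0}]' 0.4; python3 -m inch '[{"offset":[0,0,0],"spin":0},{"offset":[0,0,0],"spin":0},{"offset":[0,0,0],"spin":0},{"offset":[0,0,0],"spin":0},{"offset":[0,0,0],"spin":0},{"offset":[0,0,0],"spin":0}]' -1 30
```

```text
time: 19.55
tool_pos: [572.1, -115.5, 46.6]
orientation: [0.0, 1.0, -0.0, 0.001]
wrist_force: [0.3, 0.3, -0.1]
finger_gap: 0.705
grip_force: 0.0
time: 20.3
tool_pos: [572.2, -115.8, 46.7]
orientation: [0.0, 1.0, -0.001, 0.001]
wrist_force: [-1.3, 0.8, 6.5]
finger_gap: 0.412
grip_force: 31.8
```

```bash
python3 -m inch '[{"offset":[0,0,-0.05],"spin":0},{"offset":[0,0,-0.1],"spin":0},{"offset":[0,0,-0.1],"spin":0},{"offset":[-0.0553,-0.0967,0],"spin":0},{"offset":[-0.0553,-0.0967,0],"spin":0},{"offset":[-0.0553,-0.0967,0],"spin":0},{"offset":[-0.0553,-0.0967,0],"spin":0},{"offset":[-0.0553,-0.0967,0],"spin":0},{"offset":[-0.0553,-0.0967,0],"spin":0},{"offset":[-0.0553,-0.0967,0],"spin":0},{"offset":[-0.0553,-0.0967,0],"spin":0},{"offset":[-0.0553,-0.0967,0],"spin":0},{"offset":[0,0,0.1],"spin":0},{"offset":[0,0,0.1],"spin":0},{"offset":[0,0,0.08],"spin":0},{"offset":[0,0,0.04],"spin":0},{"offset":[0,0,0],"spin":0},{"offset":[0,0,0],"spin":0}]'; python3 -m inch '[{"offset":[0,0,0],"spin":0},{"offset":[0,0,0],"spin":0},{"offset":[0,0,0],"spin":0},{"offset":[0,0,-0.15],"spin":0},{"offset":[0,0,-0.15],"spin":0},{"offset":[0,0,-0.15],"spin":0},{"offset":[0.07,0.08,-0.05],"spin":0},{"offset":[0.07,0.08,0],"spin":0},{"offset":[0.07,0.08,0],"spin":0},{"offset":[0.07,0.08,0],"spin":0},{"offset":[0.07,0.08,0],"spin":0},{"offset":[0.07,0.08,0],"spin":0},{"offset":[0.07,0.08,0],"spin":0},{"offset":[0.07,0.08,0],"spin":0},{"offset":[0,0,0],"spin":0},{"offset":[0,0,0],"spin":0},{"offset":[0,0,0],"spin":0}]' 0.2
python3 - <<'E'
from h import *
np.set_printoptions(precision=1,suppress=True)
s=manip.read_state(); print(s['tool_pos'],s['q'])
for n in("wrist","side","scene"):
    im,d,P=shot(n,n+'3'); X=cloud(n,d,P)
    if n=="scene":
        pass
    m=(im.max(2)<75)&(X[...,2]>34)&(X[...,2]<68)&(np.hypot(X[...,0]-570,X[...,1]+25)<150)
    for y in(-115,-25,65):
        p=X[m&(abs(X[...,1]-y)<36)]
        if len(p)>30: print(n,"cradle",len(p),cv2.minAreaRect(p[:,:2].astype(np.float32)),"min",p.min(0),"max",p.max(0))
    hsv=cv2.cvtColor(im,cv2.COLOR_RGB2HSV).astype(int); H,Sa,V=[hsv[...,i] for i in range(3)]
    m=(H>14)&(H<32)&(Sa>50)&(V>70)&(X[...,0]<480)&(X[...,1]>160)&(X[...,1]<440)&(X[...,2]<90)
    for b in blobs(m,30): print(n,"br",b.sum(),X[b].min(0),X[b].max(0))
    m=(X[...,2]>70)&(X[...,2]<130)&(X[...,1]<-200)&(X[...,1]>-500)&(X[...,0]<620)&(X[...,0]>300)
    for b in blobs(m,60): print(n,"motor",b.sum(),X[b].min(0),X[b].max(0))
E
```

```text
time: 22.55
tool_pos: [372.8, 232.4, 18.1]
orientation: [0.0, 1.0, -0.001, 0.0]
wrist_force: [0.3, 0.0, -0.2]
finger_gap: 0.413
grip_force: 39.4
time: 24.68
tool_pos: [595.0, -22.4, 217.1]
orientation: [-0.0, 1.0, 0.0, -0.001]
wrist_force: [0.3, 0.4, 1.0]
finger_gap: 0.601
grip_force: 0.0
[595.  -22.4 217.1] [ 0.   0.4 -0.   1.7  0.   1.  -1.6]
wrist cradle 1753 ((569.1798706054688, -115.45570373535156), (53.872352600097656, 75.77505493164062), 89.61620330810547) min [ 531.5 -142.6   34.6] max [607.  -88.3  63.8]
wrist cradle 1747 ((566.4476928710938, -25.593061447143555), (53.67838668823242, 84.34075164794922), 89.8198471069336) min [524.3 -52.5  34.2] max [608.6   1.3  63.2]
wrist cradle 1792 ((570.8140258789062, 63.667625427246094), (54.16579055786133, 75.39397430419922), 89.71739196777344) min [533.   36.6  34. ] max [608.6  90.9  63.4]
wrist br 1579 [322.1 351.1   6.3] [442.9 428.9  39. ]
wrist br 1500 [312.9 279.9   5.4] [432.4 353.2  38.9]
wrist br 402 [370.4 211.9  14.5] [426.1 250.2  39.2]
wrist motor 2452 [ 519.4 -342.4   70. ] [ 560.  -301.8  129.9]
wrist motor 306 [ 466.2
[... 900 characters left out ...]
8.13264465332031), 89.09833526611328) min [ 531.1 -143.5   37. ] max [608.8 -90.7  66.8]
scene cradle 205 ((566.044921875, -26.174484252929688), (53.74363327026367, 275.3721923828125), 89.5835189819336) min [428.3 -53.3  34.1] max [703.7   0.8  66.9]
scene cradle 165 ((570.6192016601562, 61.43013000488281), (77.20860290527344, 50.64268493652344), 0.44157928228378296) min [532.   36.3  35.4] max [609.1  87.   66. ]
scene br 161 [315.7 348.5   4.8] [437.9 407.5  45.5]
scene br 162 [304.9 281.5   6.5] [427.4 327.3  45.3]
scene br 160 [295.3 212.1  11.4] [420.9 257.3  45.4]
scene motor 184 [ 467.  -446.3   70.8] [ 507.7 -407.2  129.1]
scene motor 189 [ 520.8 -343.3   70.1] [ 559.6 -303.9  129.2]
```

View pics/wrist3.png

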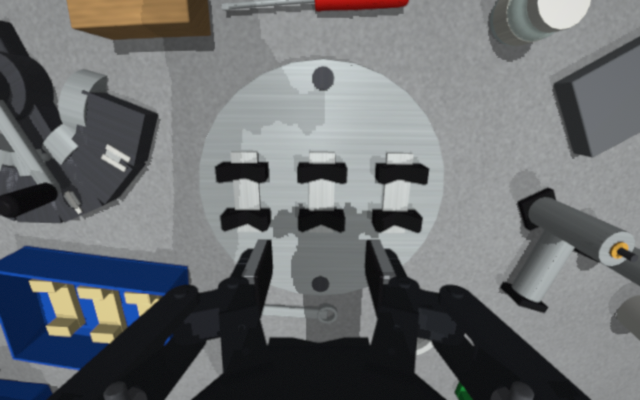

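View pics/side3.png

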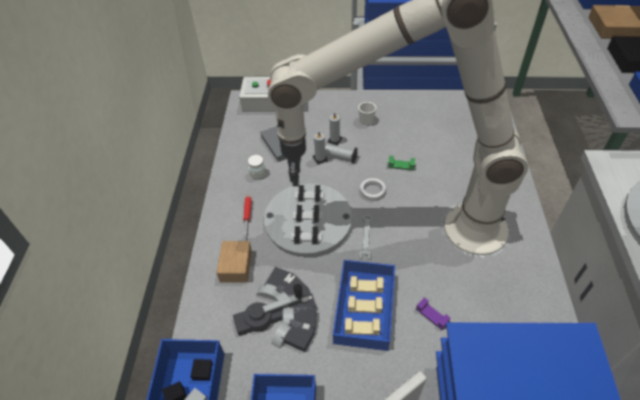

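Wrist view: the cradles are empty, with V-blocks at rows 165 and 220. Side view: all three brackets are in the tote. One motor has been knocked over and now lies with its cap at side (352,155), pointing at the standing motor at (320,150). Next I'll measure it.

```bash
python3 - <<'E'
from h import *
np.set_printoptions(precision=1,suppress=True)
for n in("wrist","side","scene"):
    im,d,P=shot(n); X=cloud(n,d,P)
    reg=(X[...,1]<-200)&(X[...,1]>-400)&(X[...,0]<600)&(X[...,0]>350)&(np.hypot(X[...,0]-540,X[...,1]+323)>36)&(np.hypot(X[...,0]-487,X[...,1]+427)>42)
    for nm,m in(("can",reg&(X[...,2]>34)&(X[...,2]<60)&(im.max(2)>85)),("cap",reg&(im.max(2)<70)&(X[...,2]>18)&(X[...,2]<60))):
      for b in blobs(m,15):
        p=X[b]; r=cv2.minAreaRect(p[:,:2].astype(np.float32)); print(n,nm,len(p),"c",p.mean(0),"rect",r,"zmax",p[:,2].max())
        if nm=="can":
            q=p[p[:,2]>p[:,2].max()-5][:,:2].astype(np.float32); l=cv2.fitLine(q,cv2.DIST_L2,0,.1,.1).ravel(); print("   ridge dir",np.degrees(np.arctan2(l[1],l[0])),l[2:],"ext",np.sort((q-l[2:])@l[:2])[[0,-1]])
E
```

```text
wrist can 1249 c [ 460.8 -332.5   39.1] rect ((458.70196533203125, -338.6224670410156), (37.5401611328125, 93.03652954101562), 71.33036041259766) zmax 44.86367174287727
   ridge dir -19.210539 [ 453.1 -333.8] ext [-39.2  52. ]
wrist cap 27 c [ 500.5 -330.7   21.1] rect ((500.04461669921875, -330.75836181640625), (2.697277545928955, 9.484682083129883), 72.29764556884766) zmax 24.207717094257816
wrist cap 358 c [ 414.2 -312.3   40. ] rect ((411.80810546875, -319.6131286621094), (45.3957633972168, 12.216261863708496), 72.908203125) zmax 47.62764237203976
side can 147 c [ 459.1 -331.9   40.3] rect ((464.6570739746094, -329.51568603515625), (43.91185760498047, 116.4313735961914), 77.96524047851562) zmax 51.69201821924298
   ridge dir 15.52942 [ 423.  -322.3] ext [-22.5  29.3]
side cap 35 c [ 411.6 -310.5   33.7] rect ((411.25689697265625, -313.21905517578125), (41.5112190246582, 9.206016540527344), 66.84597778320312) zmax 49.17931716977296
scene can 146 c [ 458.7 -340.3   41.6] rect ((465.7073059082031, -339.3047180175781), (36.94973373413086, 113.07511901855469), 73.8916244506836) zmax 48.558607582713876
   ridge dir -19.171974 [ 452.6 -336.2] ext [-40.4  66.1]
scene cap 35 c [ 414.3 -316.1   42.8] rect ((411.41168212890625, -319.14764404296875), (40.24571228027344, 18.294679641723633), 57.80986785888672) zmax 52.61163709221455
```

```bash
python3 -m inch '[{"offset":[-0.0413,0.0983,0],"spin":0},{"offset":[-0.0413,0.0983,0],"spin":0},{"offset":[-0.0413,0.0983,0],"spin":0},{"offset":[-0.0413,0.0983,0],"spin":0},{"offset":[-0.0413,0.0983,0],"spin":0},{"offset":[-0.0413,0.0983,0],"spin":0},{"offset":[-0.0413,0.0983,0],"spin":0},{"offset":[-0.0413,0.0983,0],"spin":0},{"offset":[0,0,0],"spin":0.0515},{"offset":[0,0,0],"spin":0.0515},{"offset":[0,0,0],"spin":0},{"offset":[0,0,0],"spin":0},{"offset":[0,0,0],"spin":0},{"offset":[0,0,0],"spin":0}]' 0.4; python3 - <<'E'
from h import *
np.set_printoptions(precision=2,suppress=True)
s=manip.read_state(); print(s['tool_pos'],s['q'])
w,x,y,z=s['orientation']; M=R.from_quat([x,y,z,w]).as_matrix(); print("yaw",np.degrees(np.arctan2(M[1,0],M[0,0])))
im,d,P=shot('wrist','w4'); X=cloud('wrist',d,P)
print(X[...,2][::80,::80])
reg=(X[...,1]<-200)&(X[...,1]>-400)&(X[...,0]<600)&(X[...,0]>350)&(np.hypot(X[...,0]-540,X[...,1]+323)>36)&(np.hypot(X[...,0]-487,X[...,1]+427)>42)
for nm,m in(("can",reg&(X[...,2]>34)&(X[...,2]<60)&(im.max(2)>85)),("cap",reg&(im.max(2)<70)&(X[...,2]>18)&(X[...,2]<60))):
  for b in blobs(m,40):
    p=X[b]; r=cv2.minAreaRect(p[:,:2].astype(np.float32)); print(nm,len(p),p.mean(0),r,p[:,2].max())
E
```

```text
time: 26.72
tool_pos: [463.5, -338.0, 217.3]
orientation: [-0.0, 0.987, -0.161, 0.0]
wrist_force: [0.3, -0.3, 0.1]
finger_gap: 0.697
grip_force: 0.0
[ 463.52 -338.04  217.32] [ 0.45  0.35  0.17  1.78 -0.07  1.02 -1.25]
yaw -18.550121604321294
[[  7.78   0.37   1.03   1.21  13.56  -1.     0.53   0.77]
 [ 30.8   31.13   0.22   0.94   0.93  -0.94  -0.36   0.07]
 [ 62.85  29.85  30.71   0.38  40.53 120.55   0.69  -0.79]
 [ 30.58  30.48  -0.19  -0.54   0.29   0.22   1.24  -0.44]
 [ 49.24  -0.43 285.15 291.62   0.01 290.59 284.65  -0.34]]
can 2248 [ 466.93 -340.77   39.21] ((466.76983642578125, -339.48724365234375), (31.508974075317383, 106.37799072265625), 72.29666137695312) 44.59795017900751
cap 455 [ 411.57 -321.88   43.6 ] ((412.8341064453125, -322.2970886230469), (45.43827819824219, 17.074722290039062), 70.91163635253906) 48.10724756221231
```

View pics/w4.png

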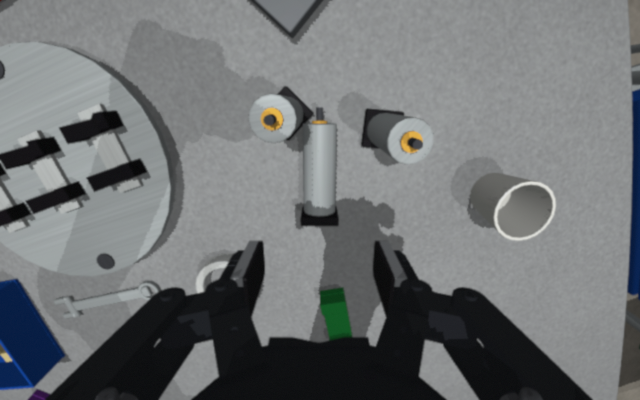

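The motor lies aligned with the tool: cap at (319,215), shaft at (319,113), standing motors at (275,118) and (405,138). Descending and gripping.

```bash
python3 -m inch '[{"offset":[0,0,0.12],"spin":0},{"offset":[0,0,0.13],"spin":0},{"offset":[0,0,0.13],"spin":0},{"offset":[0,0,0.1],"spin":0},{"offset":[0,0,0.04],"spin":0},{"offset":[0,0,0.01],"spin":0},{"offset":[0,0,0],"spin":0},{"offset":[0,0,0],"spin":0}]'; python3 -m inch '[{"offset":[0,0,0],"spin":0},{"offset":[0,0,0],"spin":0},{"offset":[0,0,0],"spin":0},{"offset":[0,0,0],"spin":0},{"offset":[0,0,0],"spin":0},{"offset":[0,0,0],"spin":0}]' -1 50
```

```text
time: 27.78
tool_pos: [464.6, -339.0, 6.9]
orientation: [0.001, 0.987, -0.162, 0.001]
wrist_force: [0.9, 0.1, 0.8]
finger_gap: 0.701
grip_force: 0.0
time: 28.52
tool_pos: [464.2, -338.6, 6.7]
orientation: [0.0, 0.987, -0.162, 0.001]
wrist_force: [-0.9, 1.3, 5.8]
finger_gap: 0.453
grip_force: 49.5
```

```bash
python3 -m inch '[{"offset":[0,0,-0.03],"spin":0},{"offset":[0,0,-0.08],"spin":0},{"offset":[0,0,-0.12],"spin":0},{"offset":[0,0,-0.12],"spin":0},{"offset":[0,0,-0.1],"spin":0},{"offset":[0,0,0],"spin":-0.0505},{"offset":[0,0,0],"spin":-0.0505},{"offset":[0.029,-0.1118,0],"spin":0},{"offset":[0.029,-0.1118,0],"spin":0},{"offset":[0.029,-0.1118,0],"spin":0},{"offset":[0.029,-0.1118,0],"spin":0},{"offset":[0.029,-0.1118,0],"spin":0},{"offset":[0.029,-0.1118,0],"spin":0},{"offset":[0.029,-0.1118,0],"spin":0},{"offset":[0.029,-0.1118,0],"spin":0},{"offset":[0.029,-0.1118,0],"spin":0},{"offset":[0,0,0],"spin":0},{"offset":[0,0,0],"spin":0},{"offset":[0,0,0],"spin":0}]'; python3 - <<'E'
from h import *
np.set_printoptions(precision=2,suppress=True)
s=manip.read_state(); print(s['tool_pos'])
w,x,y,z=s['orientation']; M=R.from_quat([x,y,z,w]).as_matrix(); print("yaw",np.degrees(np.arctan2(M[1,0],M[0,0])))
for n in("side","wrist"):
    im,d,P=shot(n,n+'5'); X=cloud(n,d,P)
    t=s['tool_pos']; m=(abs(X[...,0]-t[0])<90)&(abs(X[...,1]-t[1])<30)&(X[...,2]>t[2]-25)&(X[...,2]<t[2]+50)
    p=X[m&(X[...,2]<t[2]+28)]; print(n,len(p),p.min(0),p.max(0))
    c=X[m&(im.max(2)<60)&(X[...,0]<t[0]-35)]
    if len(c): print("cap",len(c),c.min(0),c.max(0))
E
```

```text
time: 30.9
tool_pos: [570.5, 61.6, 185.3]
orientation: [0.001, 1.0, -0.005, -0.0]
wrist_force: [-0.3, -0.3, -2.7]
finger_gap: 0.452
grip_force: 51.1
[570.52  61.59 185.34]
yaw -0.5725417913893341
side 232 [508.17  46.17 178.13] [643.98  91.52 213.32]
cap 46 [509.68  47.03 191.56] [519.42  88.86 228.72]
wrist 5324 [515.97  31.71 183.14] [644.27  91.58 213.34]
cap 35 [516.02  39.55 189.46] [535.04  85.04 212.45]
```

View pics/wrist5.png

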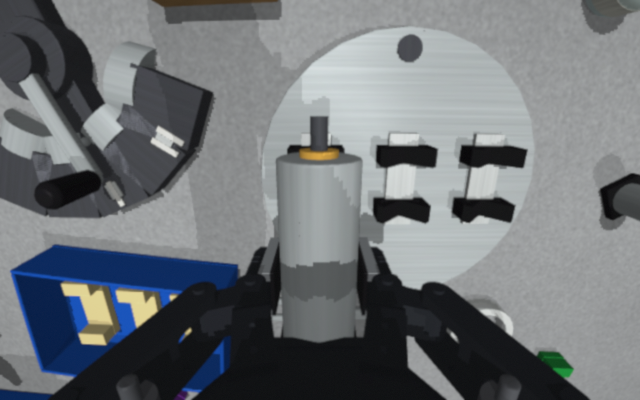

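The motor is held level along the groove, shaft toward +x, and its mid-point sits about 3 mm short. I'll correct that and lower it.

```bash
python3 -m inch '[{"offset":[0.008,-0.006,0.05],"spin":0},{"offset":[0,0,0.1],"spin":0},{"offset":[0,0,0.1],"spin":0},{"offset":[0,0,0.05],"spin":0},{"offset":[0,0,0.02],"spin":0},{"offset":[0,0,0.006],"spin":0},{"offset":[0,0,0],"spin":0},{"offset":[0,0,0],"spin":0}]'
```

```text
time: 32.0
tool_pos: [575.1, 65.9, 55.8]
orientation: [-0.0, 1.0, -0.004, 0.001]
wrist_force: [-1.5, -1.9, -2.6]
finger_gap: 0.452
grip_force: 51.3
```

```bash
python3 -m inch '[{"offset":[-0.003,0.003,0.006],"spin":0},{"offset":[0,0,0],"spin":0},{"offset":[0,0,0],"spin":0},{"offset":[0,0,0],"spin":0}]'; python3 -m inch '[{"offset":[0,0,0],"spin":0},{"offset":[0,0,0],"spin":0},{"offset":[0,0,0],"spin":0},{"offset":[0,0,0],"spin":0}]' 0.2; python3 -m inch '[{"offset":[0,0,-0.05],"spin":0},{"offset":[0,0,-0.1],"spin":0},{"offset":[0,0,-0.15],"spin":0},{"offset":[0,0,-0.15],"spin":0},{"offset":[0,0.1,0],"spin":0},{"offset":[0,0.1,0],"spin":0},{"offset":[0,0.1,0],"spin":0},{"offset":[0,0.1,0],"spin":0},{"offset":[0,0.1,0],"spin":0},{"offset":[0,0,0],"spin":0},{"offset":[0,0,0],"spin":0},{"offset":[0,0,0],"spin":0}]'; python3 - <<'E'
from h import *
np.set_printoptions(precision=1,suppress=True)
s=manip.read_state(); print(s['tool_pos'])
for n in("wrist","side","scene"):
    im,d,P=shot(n,n+'6'); X=cloud(n,d,P)
    m=(abs(X[...,0]-570)<90)&(abs(X[...,1]-64)<30)&(X[...,2]>64)&(X[...,2]<110)
    p=X[m]; print(n,len(p),p.min(0),p.max(0),cv2.minAreaRect(p[:,:2].astype(np.float32)))
    r=p[p[:,2]>84]; l=cv2.fitLine(r[:,:2].astype(np.float32),cv2.DIST_L2,0,.1,.1).ravel(); print(np.degrees(np.arctan2(l[1],l[0])),l[2:],r[:,2].mean())
    for k in(-1,1):
        q=r[np.sign(r[:,0]-570)==k]; print("z",np.median(q[:,2]))
    m=(X[...,2]>70)&(X[...,2]<119)&(X[...,1]<-200)&(X[...,1]>-500)&(X[...,0]<620)&(X[...,0]>300)
    for b in blobs(m,60): print(n,"motor",b.sum(),X[b].min(0),X[b].max(0))
    m=(im.max(2)<70)&(X[...,2]>5)&(X[...,2]<40)&(X[...,1]<-250)&(X[...,1]>-500)&(X[...,0]<600)&(X[...,0]>400)
    for b in blobs(m,25): print(n,"cap",b.sum(),cv2.minAreaRect(X[b][:,:2].astype(np.float32)))
E
```

```text
time: 32.5
tool_pos: [574.8, 64.7, 53.9]
orientation: [-0.0, 1.0, -0.004, 0.002]
wrist_force: [1.3, -3.1, 5.7]
finger_gap: 0.449
grip_force: 52.1
time: 33.0
tool_pos: [572.6, 64.9, 52.2]
orientation: [-0.0, 1.0, -0.004, -0.0]
wrist_force: [-0.6, -0.6, -0.1]
finger_gap: 0.602
grip_force: 0.0
time: 34.5
tool_pos: [571.6, -133.5, 232.4]
orientation: [-0.0, 1.0, -0.003, -0.0]
wrist_force: [-0.1, -0.9, 0.5]
finger_gap: 0.6
grip_force: 0.0
[ 571.6 -133.5  232.4]
wrist 4586 [509.9  40.6  64. ] [647.5  87.2  93.2] ((578.696044921875, 65.1803207397461), (137.55615234375, 46.61638259887695), 1.2817987203598022)
-0.3752888 [567.9  62.2] 87.53634031139148
z 87.66815376081587
z 87.18730414853263
wrist motor 1076 [ 523.5 -330.2   70. ] [ 559.6 -302.2  119. ]
wrist motor 1323 [ 467.5 -435.5   70. ] [ 505.8 -405.5  118.9]
wrist cap 494 ((539.8341064453125, -322.22210693359375), (44.811561584472656, 44.819007873535156), 28.894210815429688)
wrist cap 42 ((501.8882751464844, -439.39031982421875), (29.284561157226562, 3.6592330932617188), 65.41397857666016)
wrist cap 49 ((471.98590087890625, -415.267303
[... 537 characters left out ...]
ide cap 25 ((533.6890258789062, -307.4599304199219), (43.06474685668945, 18.33802032470703), 23.897186279296875)
scene 392 [507.9  39.7  64.1] [646.3  86.2  98.9] ((577.2391967773438, 62.68711853027344), (45.67285919189453, 138.13827514648438), 89.29561614990234)
-0.97419226 [566.9  62.7] 89.5871366977575
z 90.25468809919289
z 88.82549345483017
scene motor 107 [ 482.7 -445.8   70.1] [ 509.1 -408.   118.6]
scene motor 109 [ 537.2 -343.5   70.1] [ 561.  -303.8  118.9]
scene cap 50 ((487.6451721191406, -426.68975830078125), (42.19816970825195, 43.21113586425781), 63.31599807739258)
scene cap 47 ((540.8422241210938, -323.91485595703125), (42.708251953125, 43.810455322265625), 22.090709686279297)
```

View pics/wrist6.png

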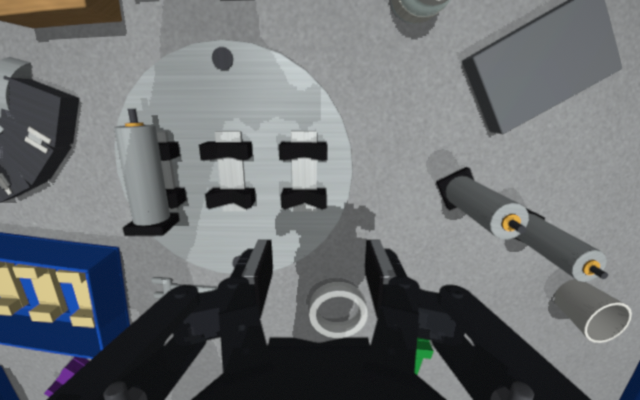

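The wrist view shows the first motor seated in the left cradle at (143,180). The two standing motors are at about (540,-323), cap yaw about 25°, and (487.5,-427). Next I'll grip the nearer one near its top.

```bash
python3 -m inch '[{"offset":[-0.0146,0.095,0],"spin":0},{"offset":[-0.0146,0.095,0],"spin":0},{"offset":[-0.0146,0.095,0],"spin":0},{"offset":[-0.0146,0.095,0],"spin":0},{"offset":[-0.0146,0.095,0],"spin":0},{"offset":[0,0,0],"spin":-0.0472},{"offset":[0,0,0],"spin":-0.0472},{"offset":[0,0,0],"spin":-0.0472},{"offset":[0,0,0],"spin":0},{"offset":[0,0,0],"spin":0},{"offset":[0,0,0.1],"spin":0},{"offset":[0,0,0.12],"spin":0},{"offset":[0,0,0.1],"spin":0},{"offset":[0,0,0.055],"spin":0},{"offset":[0,0,0],"spin":0},{"offset":[0,0,0],"spin":0}]' 0.4; python3 -m inch '[{"offset":[0,0,0],"spin":0},{"offset":[0,0,0],"spin":0},{"offset":[0,0,0],"spin":0},{"offset":[0,0,0],"spin":0},{"offset":[0,0,0],"spin":0},{"offset":[0,0,0],"spin":0}]' -1 40
```

```text
time: 36.65
tool_pos: [541.6, -325.4, 83.6]
orientation: [0.001, 0.976, 0.217, 0.001]
wrist_force: [0.8, -0.3, 0.5]
finger_gap: 0.702
grip_force: 0.0
time: 37.4
tool_pos: [541.7, -325.0, 84.2]
orientation: [0.0, 0.976, 0.217, 0.001]
wrist_force: [-2.0, 1.8, 6.4]
finger_gap: 0.456
grip_force: 39.7
```

```bash
python3 -m inch '[{"offset":[0,0,-0.05],"spin":0},{"offset":[0,0,-0.05],"spin":0},{"offset":[0,0,0],"spin":0.0463},{"offset":[0,0,0],"spin":0.0463},{"offset":[0,0,0],"spin":0.0463},{"offset":[-0.046,-0.0325,0],"spin":0},{"offset":[-0.046,-0.0325,0],"spin":0},{"offset":[-0.046,-0.0325,0],"spin":0},{"offset":[-0.046,-0.0325,0],"spin":0},{"offset":[-0.046,-0.0325,0],"spin":0},{"offset":[0,0,0],"spin":0},{"offset":[0,0,0.06],"spin":0},{"offset":[0,0,0.03],"spin":0},{"offset":[0,0,0.01],"spin":0},{"offset":[0,0,0.003],"spin":0},{"offset":[0,0,0],"spin":0},{"offset":[0,0,0],"spin":0}]'; python3 -m inch '[{"offset":[0,0,0],"spin":0},{"offset":[0,0,0],"spin":0}]' -1 20
```

```text
time: 39.52
tool_pos: [449.8, -259.7, 83.9]
orientation: [-0.0, 1.0, 0.001, 0.001]
wrist_force: [-6.0, 5.5, 18.7]
finger_gap: 0.456
grip_force: 41.6
time: 39.78
tool_pos: [449.8, -259.7, 83.9]
orientation: [-0.0, 1.0, 0.001, 0.001]
wrist_force: [-6.0, 5.5, 18.5]
finger_gap: 0.458
grip_force: 41.6
```

```bash
python3 -m inch '[{"offset":[0.0334,-0.004,0],"spin":0},{"offset":[0.0334,-0.002,0],"spin":0},{"offset":[0.033,0.003,0],"spin":0},{"offset":[0.033,0.008,0],"spin":0},{"offset":[0.0304,0.012,0],"spin":0},{"offset":[0.0304,0.016,0],"spin":0},{"offset":[0,0,0],"spin":0}]'; python3 -c "
from h import *
shot('scene','sc7');shot('side','s7')
import cv2
a=cv2.imread('pics/s7.png')[80:240,230:430];b=cv2.imread('pics/sc7.png')[150:310,200:400]
cv2.imwrite('pics/c7.png',cv2.resize(np.hstack([a,b]),None,fx=2,fy=2))"
```

```text
time: 40.65
tool_pos: [528.5, -274.6, 81.5]
orientation: [0.001, 1.0, 0.0, 0.002]
wrist_force: [1.2, -0.9, 1.7]
finger_gap: 0.46
grip_force: 41.3
```

View pics/c7.png

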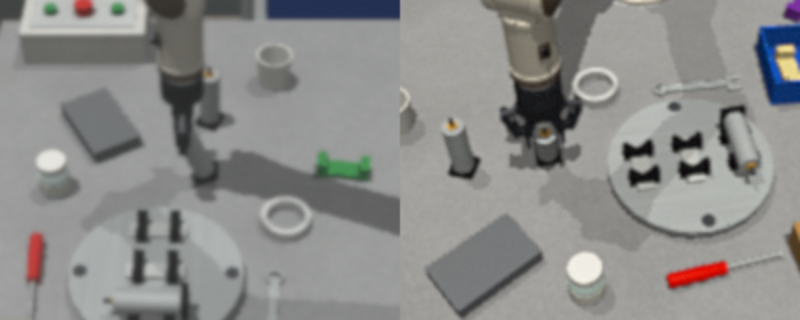

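I put the height change in the wrong slot (y instead of z), so the motor was dragged about 14 mm sideways, but it is tilting as intended (side crop 200,160). I'll correct the height and finish the arc.

```bash
python3 -m inch '[{"offset":[0,0,0.016],"spin":0},{"offset":[0,0,0.016],"spin":0},{"offset":[0.026,0,0.021],"spin":0},{"offset":[0.026,0,0.021],"spin":0},{"offset":[0.0194,0,0.027],"spin":0},{"offset":[0.0194,0,0.027],"spin":0},{"offset":[0.0118,0,0.031],"spin":0},{"offset":[0.0118,0,0.029],"spin":0},{"offset":[0,0,0],"spin":0},{"offset":[0,0,0],"spin":0}]'; python3 -m inch '[{"offset":[0,0,0],"spin":0},{"offset":[0,0,0],"spin":0},{"offset":[0,0,0],"spin":0},{"offset":[0,0,0],"spin":0}]' 0.2; python3 - <<'E'
from h import *
np.set_printoptions(precision=1,suppress=True)
shot('scene','sc8')
for n in("side","wrist"):
    im,d,P=shot(n,n+'8'); X=cloud(n,d,P)
    m=(X[...,1]<-200)&(X[...,1]>-330)&(X[...,0]<700)&(X[...,0]>400)&(X[...,2]>30)&(X[...,2]<60)&(im.max(2)>85)
    for b in blobs(m,20): p=X[b]; print(n,len(p),p.min(0),p.max(0),cv2.minAreaRect(p[:,:2].astype(np.float32)))
E
python3 -c "
import cv2,numpy as np
a=cv2.imread('pics/side8.png')[80:240,230:430];b=cv2.imread('pics/sc8.png')[150:310,200:400]
cv2.imwrite('pics/c8.png',cv2.resize(np.hstack([a,b]),None,fx=2,fy=2))"
```

```text
time: 42.0
tool_pos: [571.4, -273.0, 5.8]
orientation: [-0.0, 1.0, 0.0, -0.0]
wrist_force: [2.5, 0.5, 1.8]
finger_gap: 0.46
grip_force: 37.0
time: 42.5
tool_pos: [571.6, -273.2, 6.0]
orientation: [-0.0, 1.0, 0.0, -0.0]
wrist_force: [-0.6, -0.8, -0.2]
finger_gap: 0.601
grip_force: 0.0
side 30 [ 592.1 -285.6   30. ] [ 611.4 -250.9   43.9] ((603.02685546875, -268.4510192871094), (16.877988815307617, 35.805259704589844), 10.517721176147461)
side 102 [ 503.4 -282.    30.6] [ 559.2 -250.4   48.6] ((531.3268432617188, -266.1736755371094), (55.67586898803711, 31.65612030029297), 0.5625045299530029)
wrist 39 [ 685.6 -320.1   30. ] [ 688.  -316.5   31.5] ((687.005859375, -318.366943359375), (2.4361038208007812, 3.3199305534362793), 9.449189186096191)
wrist 193 [ 682.5 -329.8   30. ] [ 688.2 -318.6   32.1] ((685.3555297851562, -324.2124938964844), (5.672975063323975, 11.230550765991211), 0.9073033332824707)
wrist 231 [ 677.7 -329.9   30. ] [ 685.5 -319.5   31.9] ((681.5588989257812, -324.78375244140625), (7.226052761077881, 10.66188907623291), 8.598487854003906)
wrist 210 [ 670.2 -330.    30. ] [ 678.  -322.3   32.3] ((674.1417846679688, -326.12921142578125), (7.6975860595703125, 7.813870906829834), 89.48218536376953)
wrist 9067 [ 535.1 -291.5   30. ] [ 607.4 -255.2   42.9] ((571.1082763671875, -273.27606201171875), (72.74186706542969, 35.61879348754883), 1.2053465843200684)
wrist 231 [ 579.  -246.1   30. ] [ 583.8 -241.5   48.3] ((582.001708984375, -244.55882263183594), (4.982104301452637, 4.145369529724121), 40.259727478027344)
wrist 223 [ 579.6 -305.4   30.1] [ 584.1 -300.4   50.3] ((582.020751953125, -302.89013671875), (3.7455368041992188, 4.660516738891602), 21.88288116455078)
```

View pics/c8.png

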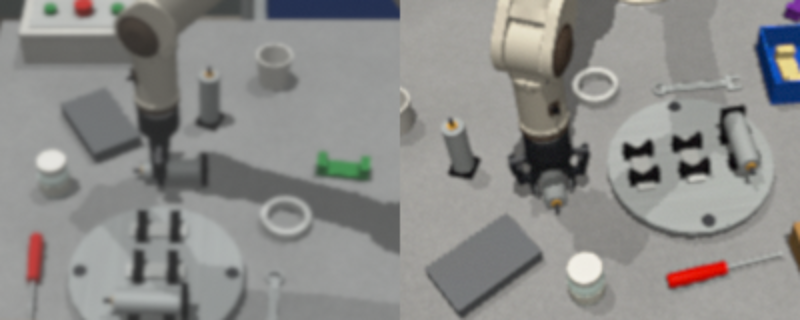

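The motor now lies along x: cap at crop (203,168), shaft to the left. I'll regrip at its middle, about x≈549.5, and carry it to the middle cradle.

```bash
python3 -m inch '[{"offset":[-0.0275,0,0],"spin":0},{"offset":[-0.0275,0,0],"spin":0},{"offset":[0,0,0],"spin":0},{"offset":[0,0,0],"spin":0}]'; python3 -m inch '[{"offset":[0,0,0],"spin":0},{"offset":[0,0,0],"spin":0},{"offset":[0,0,0],"spin":0},{"offset":[0,0,0],"spin":0},{"offset":[0,0,-0.03],"spin":0},{"offset":[0,0,-0.08],"spin":0},{"offset":[0,0,-0.12],"spin":0},{"offset":[0,0,-0.12],"spin":0},{"offset":[0,0,-0.1],"spin":0},{"offset":[0.0085,-0.103,0],"spin":0},{"offset":[0.0085,-0.103,0],"spin":0},{"offset":[0.0085,-0.103,0],"spin":0},{"offset":[0.0085,-0.103,0],"spin":0},{"offset":[0.0085,-0.103,0],"spin":0},{"offset":[0.0085,-0.103,0],"spin":0},{"offset":[0,0,0],"spin":0},{"offset":[0,0,0],"spin":0},{"offset":[0,0,0],"spin":0}]' -1 50; cat > held.py <<'E'
from h import *
np.set_printoptions(precision=2,suppress=True)
s=manip.read_state(); t=s['tool_pos']; print(t)
w,x,y,z=s['orientation']; M=R.from_quat([x,y,z,w]).as_matrix(); print("yaw",np.degrees(np.arctan2(M[1,0],M[0,0])))
for n in("side","wrist","scene"):
    im,d,P=shot(n,n+'held'); X=cloud(n,d,P)
    m=(abs(X[...,0]-t[0])<90)&(abs(X[...,1]-t[1])<22)&(X[...,2]>t[2]-20)&(X[...,2]<t[2]+28)
    p=X[m]; print(n,len(p),p.min(0),p.max(0))
    for k in(-1,1):
        q=p[((p[:,0]-t[0])*k>25)&((p[:,0]-t[0])*k<45)]
        if len(q): print("top z",k,q[:,2].max(),"y",q[q[:,2]>q[:,2].max()-4][:,1].mean())
E
python3 held.py
```

```text
time: 43.15
tool_pos: [550.0, -273.3, 6.3]
orientation: [0.0, 1.0, 0.0, 0.0]
wrist_force: [0.1, 0.4, 0.9]
finger_gap: 0.6
grip_force: 0.0
time: 45.4
tool_pos: [569.7, -27.8, 186.0]
orientation: [0.0, 1.0, -0.001, -0.0]
wrist_force: [0.8, 0.3, -2.9]
finger_gap: 0.445
grip_force: 51.0
[569.67 -27.77 185.98]
yaw -0.077654228918748
side 175 [507.88 -47.31 179.65] [642.2   -5.92 213.95]
top z -1 213.86170180140675 y -14.506549198552174
top z 1 213.81914497506295 y -15.526176002688604
wrist 4589 [515.93 -49.76 186.71] [643.61  -5.78 213.98]
top z -1 213.95040815710394 y -26.481454270578908
top z 1 213.9471313035467 y -27.93637733289119
scene 109 [514.43 -49.13 189.53] [643.02  -6.21 213.87]
top z -1 213.3679693501391 y -10.643705713676923
top z 1 213.47840606081854 y -32.46276727883074
```

```bash
python3 -m inch '[{"offset":[0.008,-0.0055,0.05],"spin":0.001},{"offset":[0,0,0.1],"spin":0},{"offset":[0,0,0.1],"spin":0},{"offset":[0,0,0.05],"spin":0},{"offset":[0,0,0.02],"spin":0},{"offset":[0,0,0.01],"spin":0},{"offset":[0,0,0],"spin":0},{"offset":[0,0,0],"spin":0},{"offset":[0,0,0],"spin":0}]'; python3 -m inch '[{"offset":[0,0,0],"spin":0},{"offset":[0,0,0],"spin":0},{"offset":[0,0,0],"spin":0}]' 0.2; python3 -m inch '[{"offset":[0,0,-0.05],"spin":0},{"offset":[0,0,-0.1],"spin":0},{"offset":[0,0,-0.15],"spin":0},{"offset":[0,0,-0.15],"spin":0},{"offset":[-0.021,0.1,0],"spin":0},{"offset":[-0.021,0.1,0],"spin":0},{"offset":[-0.021,0.1,0],"spin":0},{"offset":[-0.021,0.1,0],"spin":0},{"offset":[-0.021,0.1,0],"spin":0},{"offset":[-0.021,0.1,0],"spin":0},{"offset":[-0.021,0.1,0],"spin":0},{"offset":[0,0,0],"spin":0},{"offset":[0,0,0],"spin":0},{"offset":[0,0,0],"spin":0}]' 0.4;  cat > chk.py <<'E'
from h import *
np.set_printoptions(precision=1,suppress=True)
s=manip.read_state(); print(s['tool_pos'])
for n in("wrist","side","scene"):
    im,d,P=shot(n,n+'chk'); X=cloud(n,d,P)
    for y0 in(64.2,-25.5,-115.5):
        m=(abs(X[...,0]-570)<90)&(abs(X[...,1]-y0)<30)&(X[...,2]>64)&(X[...,2]<110)
        p=X[m]
        if len(p)<100: continue
        r=p[p[:,2]>84]; l=cv2.fitLine(r[:,:2].astype(np.float32),cv2.DIST_L2,0,.1,.1).ravel(); print(n,y0,"x",p[:,0].min(),p[:,0].max(),np.degrees(np.arctan2(l[1],l[0])),l[2:],"z-/+",[np.median(r[np.sign(r[:,0]-570)==k][:,2]) for k in(-1,1)])
    m=(X[...,2]>70)&(X[...,2]<119)&(X[...,1]<-200)&(X[...,1]>-550)&(X[...,0]<620)&(X[...,0]>400)
    for b in blobs(m,60): print(n,"motor",b.sum(),X[b].min(0),X[b].max(0))
    m=(im.max(2)<70)&(X[...,2]>7)&(X[...,2]<30)&(X[...,1]<-350)&(X[...,1]>-500)&(X[...,0]<550)&(X[...,0]>400)
    for b in blobs(m,25): print(n,"cap",b.sum(),cv2.minAreaRect(X[b][:,:2].astype(np.float32)))
E
python3 chk.py
```

```text
time: 46.68
tool_pos: [574.0, -24.7, 54.9]
orientation: [0.0, 1.0, -0.001, 0.001]
wrist_force: [-0.4, -3.8, -0.4]
finger_gap: 0.447
grip_force: 51.1
time: 47.05
tool_pos: [573.5, -23.0, 54.3]
orientation: [-0.0, 1.0, -0.001, 0.0]
wrist_force: [-0.0, 0.3, 0.3]
finger_gap: 0.601
grip_force: 0.0
time: 48.8
tool_pos: [514.6, -301.9, 234.0]
orientation: [-0.001, 1.0, 0.0, 0.0]
wrist_force: [0.1, -0.5, -1.0]
finger_gap: 0.7
grip_force: 0.0
[ 514.6 -301.9  234. ]
wrist 64.2 x 510.27948956216176 629.449469631855 24.525257 [519.6  47.3] z-/+ [np.float64(89.1511523155657), np.float64(nan)]
wrist -25.5 x 509.29253379298706 647.3545032873063 -0.025377931 [565.9 -28.5] z-/+ [np.float64(87.87248976922342), np.float64(87.24928345281913)]
wrist motor 798 [ 470.9 -435.3   70.1] [ 505.7 -406.1  119. ]
wrist cap 386 ((485.7299499511719, -425.82373046875), (44.03408432006836, 44.51593017578125), 67.54682922363281)
side 64.2 x 513.2724767723378 646.8271160825883 0.84067523 [563.6  68. ] z-/+ [np.float64(88.34522343316371), np.float64(87.20201840398568)]
side -25.5 x 512.5389998715652 644.3826408318587 0.07405107 [564.3 -23. ] z-/+ [np.float64(88.4305813461325), np.float64(86.77736084704907)]
side motor 106 [ 472.  -429.4   70.6] [ 506.8 -401.9  119. ]
scene 64.2 x 507.2829201472748 647.394297294615 -0.59067076 [567.6  62.2] z-/+ [np.float64(90.44202078927032), np.float64(89.07939521445354)]
scene -25.5 x 505.6234287418214 646.5445569788922 -0.54751664 [565.7 -27.7] z-/+ [np.float64(90.43581208710236), np.float64(89.02230821899127)]
scene motor 106 [ 483.5 -445.1   70.4] [ 506.5 -407.7  118.9]
scene cap 50 ((487.3274841308594, -427.0391845703125), (43.48208236694336, 41.8884162902832), 66.76697540283203)
  return _methods._mean(a, axis=axis, dtype=dtype,
  ret = ret.dtype.type(ret / rcount)
```

```bash
python3 -m inch '[{"offset":[-0.0227,0.1043,0],"spin":0},{"offset":[-0.0227,0.1043,0],"spin":0},{"offset":[-0.0227,0.1043,0],"spin":0},{"offset":[0,0,0],"spin":0.0427},{"offset":[0,0,0],"spin":0.0427},{"offset":[0,0,0],"spin":0.0427},{"offset":[0,0,0],"spin":0},{"offset":[0,0,0],"spin":0},{"offset":[0,0,0.1],"spin":0},{"offset":[0,0,0.12],"spin":0},{"offset":[0,0,0.1],"spin":0},{"offset":[0,0,0.055],"spin":0},{"offset":[0,0,0],"spin":0},{"offset":[0,0,0],"spin":0}]' 0.4; python3 -m inch '[{"offset":[0,0,0],"spin":0},{"offset":[0,0,0],"spin":0},{"offset":[0,0,0],"spin":0},{"offset":[0,0,0],"spin":0},{"offset":[0,0,0],"spin":0},{"offset":[0,0,0],"spin":0}]' -1 40
```

```text
time: 50.7
tool_pos: [487.0, -429.4, 85.2]
orientation: [0.0, 0.98, -0.201, 0.001]
wrist_force: [-0.1, -0.8, 0.4]
finger_gap: 0.698
grip_force: 0.0
time: 51.45
tool_pos: [487.5, -429.3, 85.9]
orientation: [0.0, 0.98, -0.201, 0.001]
wrist_force: [0.3, 0.8, 5.3]
finger_gap: 0.458
grip_force: 40.3
```

```bash
python3 -m inch '[{"offset":[0,0,-0.05],"spin":0},{"offset":[0,0,-0.05],"spin":0},{"offset":[0,0,0],"spin":-0.0427},{"offset":[0,0,0],"spin":-0.0427},{"offset":[0,0,0],"spin":-0.0427},{"offset":[-0.0235,-0.0975,0],"spin":0},{"offset":[-0.0235,-0.0975,0],"spin":0},{"offset":[-0.0235,-0.0975,0],"spin":0},{"offset":[-0.0235,-0.0975,0],"spin":0},{"offset":[0,0,0],"spin":0},{"offset":[0,0,0.06],"spin":0},{"offset":[0,0,0.03],"spin":0},{"offset":[0,0,0.01],"spin":0},{"offset":[0,0,0.002],"spin":0},{"offset":[0,0,0],"spin":0},{"offset":[0,0,0],"spin":0}]'; python3 -m inch '[{"offset":[0.0334,0,-0.004],"spin":0},{"offset":[0.0334,0,-0.002],"spin":0},{"offset":[0.033,0,0.003],"spin":0},{"offset":[0.033,0,0.008],"spin":0},{"offset":[0.0304,0,0.012],"spin":0},{"offset":[0.0304,0,0.016],"spin":0},{"offset":[0.026,0,0.021],"spin":0},{"offset":[0.026,0,0.021],"spin":0},{"offset":[0.0194,0,0.027],"spin":0},{"offset":[0.0194,0,0.027],"spin":0},{"offset":[0.0118,0,0.031],"spin":0},{"offset":[0.0118,0,0.031],"spin":0},{"offset":[0,0,0.004],"spin":0},{"offset":[0,0,0],"spin":0}]'
```

```text
time: 53.45
tool_pos: [449.5, -273.3, 85.9]
orientation: [-0.0, 1.0, -0.001, 0.0]
wrist_force: [-5.5, 3.7, 18.3]
finger_gap: 0.455
grip_force: 43.6
time: 55.2
tool_pos: [574.2, -273.2, 5.9]
orientation: [0.0, 1.0, -0.001, 0.001]
wrist_force: [3.6, -0.6, 3.0]
finger_gap: 0.454
grip_force: 44.7
```

```bash
python3 -m inch '[{"offset":[0,0,0],"spin":0},{"offset":[0,0,0],"spin":0},{"offset":[0,0,0],"spin":0},{"offset":[0,0,0],"spin":0}]' 0.2; python3 - <<'E'
from h import *
np.set_printoptions(precision=1,suppress=True)
for n in("side","scene"):
    im,d,P=shot(n,n+'9'); X=cloud(n,d,P)
    reg=(X[...,1]<-225)&(X[...,1]>-310)&(X[...,0]<700)&(X[...,0]>400)&(X[...,2]>28)&(X[...,2]<60)
    for nm,m in(("can",reg&(im.max(2)>85)),("dark",reg&(im.max(2)<75)&(X[...,0]<525))):
        for b in blobs(m,15): p=X[b]; print(n,nm,len(p),p.min(0),p.max(0),cv2.minAreaRect(p[:,:2].astype(np.float32)))
a=cv2.imread('pics/side9.png')[80:240,230:430];b=cv2.imread('pics/scene9.png')[150:310,200:400]
cv2.imwrite('pics/c9.png',cv2.resize(np.hstack([a,b]),None,fx=2,fy=2))
E
```

```text
time: 55.7
tool_pos: [571.8, -272.9, 5.1]
orientation: [-0.0, 1.0, -0.001, -0.0]
wrist_force: [0.6, -0.0, 0.3]
finger_gap: 0.599
grip_force: 0.0
side can 26 [ 589.  -284.6   28.1] [ 608.3 -226.3   57.9] ((599.6405639648438, -254.494873046875), (13.059233665466309, 58.90926742553711), 8.093070030212402)
side can 120 [ 499.7 -284.2   28.9] [ 559.4 -245.3   51.8] ((529.4700317382812, -264.5972900390625), (59.4058952331543, 38.370967864990234), 1.2668147087097168)
side dark 35 [ 488.4 -289.8   28.8] [ 496.8 -243.9   51.8] ((492.5359191894531, -266.8009948730469), (7.491798400878906, 45.90451431274414), 1.2029331922531128)
scene can 131 [ 550.3 -293.1   28.1] [ 605.1 -254.9   47.5] ((577.6705932617188, -273.7930603027344), (54.58496856689453, 37.892066955566406), 2.698831081390381)
```

View pics/c9.png

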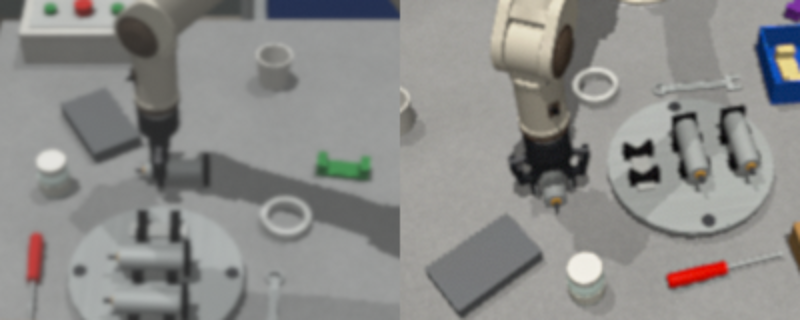

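The motor is laid along x, cap at crop (207,168). The other two are in their cradles. Regripping at mid-length, then on to the last cradle.

```bash
python3 -m inch '[{"offset":[-0.035,0,0.001],"spin":0},{"offset":[-0.035,0,0],"spin":0},{"offset":[0,0,0],"spin":0},{"offset":[0,0,0],"spin":0}]'; python3 -m inch '[{"offset":[0,0,0],"spin":0},{"offset":[0,0,0],"spin":0},{"offset":[0,0,0],"spin":0},{"offset":[0,0,0],"spin":0},{"offset":[0,0,-0.03],"spin":0},{"offset":[0,0,-0.08],"spin":0},{"offset":[0,0,-0.12],"spin":0},{"offset":[0,0,-0.12],"spin":0},{"offset":[0,0,-0.1],"spin":0},{"offset":[0.0165,-0.0984,0],"spin":0},{"offset":[0.0165,-0.0984,0],"spin":0},{"offset":[0.0165,-0.0984,0],"spin":0},{"offset":[0.0165,-0.0984,0],"spin":0},{"offset":[0,0,0],"spin":0},{"offset":[0,0,0],"spin":0},{"offset":[0,0,0],"spin":0}]' -1 50; python3 held.py
```

```text
time: 56.3
tool_pos: [544.4, -273.0, 5.2]
orientation: [0.0, 1.0, -0.001, 0.0]
wrist_force: [0.8, -0.2, 1.3]
finger_gap: 0.603
grip_force: 0.0
time: 58.3
tool_pos: [570.5, -117.2, 184.8]
orientation: [0.0, 1.0, -0.002, -0.0]
wrist_force: [0.6, 0.3, -2.9]
finger_gap: 0.447
grip_force: 50.9
[ 570.52 -117.18  184.85]
yaw -0.2503609910586438
side 159 [ 510.84 -136.7   178.87] [643.71 -95.35 212.8 ]
top z -1 211.78538228832008 y -100.98005938750187
top z 1 212.62224844507182 y -105.85414253974442
wrist 4043 [ 518.87 -139.17  184.91] [646.05 -95.19 212.85]
top z -1 212.84504614617708 y -115.0937614586298
top z 1 212.81125546588282 y -117.5044698699124
scene 98 [ 550.54 -137.25  183.25] [646.61 -95.32 212.37]
top z 1 211.07382447860175 y -128.3516791658244
```

```bash
python3 -m inch '[{"offset":[0.003,-0.004,0.05],"spin":0},{"offset":[0,0,0.1],"spin":0},{"offset":[0,0,0.1],"spin":0},{"offset":[0,0,0.05],"spin":0},{"offset":[0,0,0.02],"spin":0},{"offset":[0,0,0.007],"spin":0},{"offset":[0,0,0],"spin":0},{"offset":[0,0,0],"spin":0},{"offset":[0,0,0],"spin":0}]'; python3 -m inch '[{"offset":[0,0,0],"spin":0},{"offset":[0,0,0],"spin":0},{"offset":[0,0,0],"spin":0}]' 0.2; python3 -m inch '[{"offset":[0,0,-0.05],"spin":0},{"offset":[0,0,-0.1],"spin":0},{"offset":[0,0,-0.15],"spin":0},{"offset":[0,0,-0.15],"spin":0},{"offset":[0.03,-0.1,0],"spin":0},{"offset":[0.03,-0.1,0],"spin":0},{"offset":[0,0,0],"spin":0},{"offset":[0,0,0],"spin":0},{"offset":[0,0,0],"spin":0},{"offset":[0,0,0],"spin":0}]'; python3 chk.py; python3 - <<'E'
from h import *
np.set_printoptions(precision=1,suppress=True)
for n in("scene","side"):
    im,d,P=shot(n); X=cloud(n,d,P)
    m=(X[...,2]>80)&(X[...,2]<122)&(X[...,1]>180)&(X[...,1]<430)&(X[...,0]>540)&(X[...,0]<760)&(im.max(2)<70)
    print("grip",m.sum(),X[m].mean(0))
    hsv=cv2.cvtColor(im,cv2.COLOR_RGB2HSV).astype(int); H,Sa,V=[hsv[...,i] for i in range(3)]
    m=(H>14)&(H<32)&(Sa>50)&(V>70)&(X[...,0]<480)&(X[...,1]>160)&(X[...,1]<440)&(X[...,2]<90)
    for b in blobs(m,30): print(n,"br",b.sum(),X[b].min(0),X[b].max(0))
E
```

```text
time: 59.58
tool_pos: [573.0, -113.9, 54.9]
orientation: [0.0, 1.0, -0.001, 0.001]
wrist_force: [-0.0, -0.1, -2.0]
finger_gap: 0.451
grip_force: 51.0
time: 59.95
tool_pos: [572.4, -113.9, 54.3]
orientation: [-0.0, 1.0, -0.001, 0.0]
wrist_force: [-0.2, 0.5, -0.4]
finger_gap: 0.603
grip_force: 0.0
time: 61.2
tool_pos: [596.1, -35.4, 234.2]
orientation: [0.0, 1.0, -0.002, -0.0]
wrist_force: [0.8, 0.1, -0.5]
finger_gap: 0.603
grip_force: 0.0
[596.1 -35.4 234.2]
wrist 64.2 x 511.18377688029557 648.2684114887027 -1.2701317 [569.4  63.7] z-/+ [np.float64(87.51636462044385), np.float64(87.16355953186365)]
wrist -25.5 x 510.27592762398564 646.9618808766537 -0.040730886 [567.8 -26. ] z-/+ [np.float64(87.60649117610805), np.float64(86.95454407363053)]
wrist -115.5 x 511.0282278870773 648.2791832357904 3.2253497 [ 573.9 -116.2] z-/+ [np.float64(87.33196783649547), np.float64(86.97489797989329)]
side 64.2 x 513.0840861689221 646.5022144338895 0.81871885 [561.3  66.6] z-/+ [np.float64(88.13651092161854), np.float64(87.6556634457421)]
side -25.5 x 512.5873872623524 644.3497741070913 -0.8913908 [564
[... 324 characters left out ...]
94242), np.float64(88.3940672994446)]
scene -25.5 x 508.37919833756087 646.7666117727279 0.029110719 [565.9 -27.7] z-/+ [np.float64(89.98627822850136), np.float64(88.55868572400226)]
scene -115.5 x 508.2519937901893 646.8830980499393 -0.41984323 [ 567.8 -117.2] z-/+ [np.float64(89.99121533671013), np.float64(88.96227848917681)]
grip 62 [584.  286.1 102. ]
scene br 161 [314.8 347.9   4.1] [437.9 408.1  43.4]
scene br 162 [305.7 281.2  12.6] [426.6 327.9  46.2]
scene br 161 [296.4 213.3  10.6] [422.5 257.9  43.4]
grip 89 [577.8 299.  102.4]
side br 324 [330.2 213.4   8.2] [424.4 255.7  46.8]
side br 346 [336.  284.1   6.6] [430.6 321.6  43.2]
side br 370 [347.2 352.7   8.7] [439.2 391.1  45.4]
```

View pics/wristchk.png

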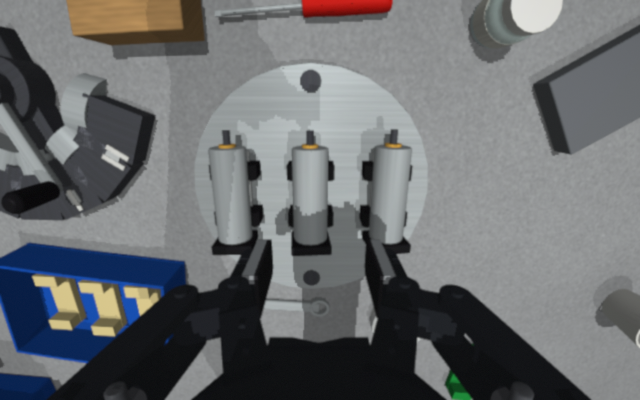

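All three motors lie in cradles (230,195; 310,195; 390,195), the brackets are in the tote, and the lever is still in the middle notch. Now the last throw.

```bash
python3 -m inch '[{"offset":[-0.0049,-0.1026,0],"spin":0},{"offset":[-0.0049,-0.1026,0],"spin":0},{"offset":[-0.0049,-0.1026,0],"spin":0},{"offset":[-0.0049,-0.1026,0],"spin":0},{"offset":[-0.0049,-0.1026,0],"spin":0},{"offset":[-0.0049,-0.1026,0],"spin":0},{"offset":[-0.0049,-0.1026,0],"spin":0},{"offset":[-0.0049,-0.1026,0],"spin":0},{"offset":[0,0,0],"spin":-0.0548},{"offset":[0,0,0],"spin":-0.0548},{"offset":[0,0,0],"spin":-0.0548},{"offset":[0,0,0],"spin":-0.0548},{"offset":[0,0,0],"spin":0},{"offset":[0,0,0],"spin":0},{"offset":[0,0,0],"spin":0}]' 0; python3 -m inch '[{"offset":[0,0,0.1],"spin":0},{"offset":[0,0,0.12],"spin":0},{"offset":[0,0,0.1],"spin":0},{"offset":[0,0,0.06],"spin":0},{"offset":[0,0,0.03],"spin":0},{"offset":[0,0,0],"spin":0},{"offset":[0,0,0],"spin":0}]'
```

```text
time: 63.32
tool_pos: [581.4, 294.4, 234.1]
orientation: [0.0, 0.942, 0.336, 0.0]
wrist_force: [-1.0, 0.1, -0.0]
finger_gap: 0.498
grip_force: 0.0
time: 64.2
tool_pos: [582.4, 294.9, 71.5]
orientation: [-0.0, 0.942, 0.336, 0.001]
wrist_force: [-0.5, 0.4, -0.3]
finger_gap: 0.496
grip_force: 0.0
```

```bash
python3 -m inch '[{"offset":[-0.008,0.0265,0],"spin":0},{"offset":[-0.006,0.0265,0],"spin":0},{"offset":[-0.003,0.0265,0],"spin":0},{"offset":[0,0.0265,0],"spin":0},{"offset":[0,0.0265,0],"spin":0},{"offset":[0.003,0.0265,0],"spin":0},{"offset":[0.006,0.0265,0],"spin":0},{"offset":[0.008,0.0265,0],"spin":0},{"offset":[0,0,0],"spin":0},{"offset":[0,0,0],"spin":0},{"offset":[0,0,0],"spin":0}]'; python3 -m inch '[{"offset":[0,-0.02,0],"spin":0},{"offset":[0,0,0],"spin":0},{"offset":[0,0,0],"spin":0},{"offset":[0,0,-0.05],"spin":0},{"offset":[0,0,-0.1],"spin":0},{"offset":[0,0,-0.15],"spin":0},{"offset":[0,0,-0.15],"spin":0},{"offset":[-0.1,0,0],"spin":0},{"offset":[-0.1,0,0],"spin":0},{"offset":[0,0,0],"spin":0},{"offset":[0,0,0],"spin":0},{"offset":[0,0,0],"spin":0}]'; python3 - <<'E'
from h import *
np.set_printoptions(precision=1,suppress=True)
pv=np.array([698.6,344.5])
for n in("scene","side"):
    im,d,P=shot(n,n+'end'); X=cloud(n,d,P)
    m=(X[...,2]>80)&(X[...,2]<122)&(X[...,1]>150)&(X[...,1]<430)&(X[...,0]>540)&(X[...,0]<760)&(im.max(2)<70)
    c=X[m].mean(0); print("grip",m.sum(),c)
    reg=(X[...,0]>560)&(X[...,0]<790)&(X[...,1]>235)&(X[...,1]<450)&(X[...,2]>42)&(X[...,2]<62)
    for b in blobs(reg,40):
        p=X[b][:,:2].astype(np.float32); l=cv2.fitLine(p,cv2.DIST_L2,0,.1,.1).ravel(); a=np.degrees(np.arctan2(l[1],l[0]))%180; print("arm",len(p),a,"lever",np.radians((a+180-167.8)%180))
E
```

```text
time: 65.58
tool_pos: [635.6, 228.8, 70.3]
orientation: [0.0, 0.942, 0.337, 0.0]
wrist_force: [-0.6, -1.1, -0.0]
finger_gap: 0.5
grip_force: 0.0
time: 67.08
tool_pos: [569.1, 185.3, 250.6]
orientation: [-0.0, 0.942, 0.337, 0.001]
wrist_force: [-0.1, 0.2, -1.3]
finger_gap: 0.501
grip_force: 0.0
grip 64 [635.2 227.9 103.2]
arm 364 56.247063 lever 1.1946267
grip 74 [631.  241.2 101.8]
arm 395 59.463905 lever 1.2507709
```

View pics/sideend.png

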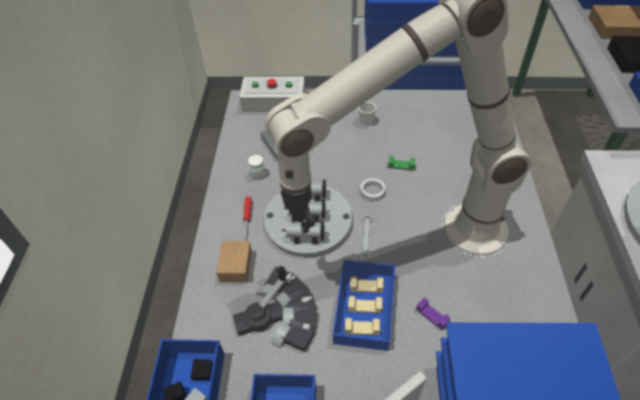

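The lever is at about 1.2 rad in the last notch (grip at 280,272). The motors and brackets are still in place and the arm is clear.

```bash
python3 -c "
from station import manip
print(manip.job_done())"
```

```text
the job is handed in; nothing more can be done
None
```

The job is handed in at about 67 s of the 208 s: by my last camera checks the lever is in the last notch, the three brackets are in the tote, each of the three motors is centred in its own cradle and no bystander looks disturbed, but the hand-in returned no verdict.

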